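Reverse the paint row

TASK

Set up the painter's paints: move the four paint bottles from the brown wooden supply rack into the light grey painter's rack in reverse order. The bottle that starts next to the supply rack's black end goes into the compartment farthest from the painter's rack's black end, the second one into the second farthest, and so on, so that the bottle that starts farthest from the black end finishes next to it. Set each bottle down upright on the floor of its compartment, without dropping or tipping it.

Things in the scene. Friction and masses are not known exactly. Their poses are not given: they have to be found in the camera images.
- supply: Supply rack, brown wood, fixed, turned any way round: a row of 4 compartments 58 mm square inside, 64 mm apart, floor 6 mm and wall tops 22 mm above the table, walls 6 mm thick. A black block (70 x 24 x 28 mm high) marks one end. Origin on the table under the row's middle; z up, y along the row to the black end: compartments at y = 96 (by the block), 32, -32, -96 mm. On its -x side a ledge 30 mm wide, 18 high, with a tile by each.
- painter: Painter's rack, light grey, no ledge, starts empty, fixed, turned any way round: a row of 4 compartments 58 mm square inside, 64 mm apart, floor 6 mm and wall tops 22 mm above the table, walls 6 mm thick. A black block (70 x 24 x 28 mm high) marks one end. Origin on the table under the row's middle; z up, y along the row to the black end: compartments at y = 96 (by the block), 32, -32, -96 mm.
- jar_red_center (a point): Centre (half-way up) of the red paint bottle: round, red with a white label band and red cap; 40 mm diameter up to 62 mm from its foot, then a shoulder and a 26 mm cap; 84 mm tall, about 90 g. z is its upright axis. Standing in a compartment, its centre is 48 mm above the table. It starts upright near the middle of a compartment of the supply rack.
- jar_yellow_center (a point): Centre (half-way up) of the yellow paint bottle: round, yellow with a white label band and yellow cap; 40 mm diameter up to 62 mm from its foot, then a shoulder and a 26 mm cap; 84 mm tall, about 90 g. z is its upright axis. Standing in a compartment, its centre is 48 mm above the table. It starts upright near the middle of a compartment of the supply rack.
- jar_blue_center (a point): Centre (half-way up) of the blue paint bottle: round, blue with a white label band and blue cap; 40 mm diameter up to 62 mm from its foot, then a shoulder and a 26 mm cap; 84 mm tall, about 90 g. z is its upright axis. Standing in a compartment, its centre is 48 mm above the table. It starts upright near the middle of a compartment of the supply rack.
- jar_green_center (a point): Centre (half-way up) of the green paint bottle: round, green with a white label band and green cap; 40 mm diameter up to 62 mm from its foot, then a shoulder and a 26 mm cap; 84 mm tall, about 90 g. z is its upright axis. Standing in a compartment, its centre is 48 mm above the table. It starts upright near the middle of a compartment of the supply rack.
- tile_red: Red label tile, 24 x 34 x 4 mm, fixed on the supply rack's ledge beside the compartment where the red bottle starts (50 mm from that compartment's centre, straight across the row). It stays there and so records the starting order. Origin at the centre of its underside, 18 mm above the table; axes as the rack's.
- tile_yellow: Yellow label tile, 24 x 34 x 4 mm, fixed on the supply rack's ledge beside the compartment where the yellow bottle starts (50 mm from that compartment's centre, straight across the row). It stays there and so records the starting order. Origin at the centre of its underside, 18 mm above the table; axes as the rack's.
- tile_blue: Blue label tile, 24 x 34 x 4 mm, fixed on the supply rack's ledge beside the compartment where the blue bottle starts (50 mm from that compartment's centre, straight across the row). It stays there and so records the starting order. Origin at the centre of its underside, 18 mm above the table; axes as the rack's.
- tile_green: Green label tile, 24 x 34 x 4 mm, fixed on the supply rack's ledge beside the compartment where the green bottle starts (50 mm from that compartment's centre, straight across the row). It stays there and so records the starting order. Origin at the centre of its underside, 18 mm above the table; axes as the rack's.

How it is judged:
By the outcome, as a careful person would: the job done as asked, in the order asked, and still so for the second after the job is handed in, with the robot touching nothing.
It also fails if it takes over 106 s, if anything falls off the work surface, if the arm or the gripper's body presses on something with over 40 N, if the wrist force passes 120 N, or if a joint passes its speed limit or range.

ROBOT

A 6-joint arm with a two-finger parallel gripper is mounted at the origin on the work surface. World frame = base frame: x ahead of the robot, y to its left, z up, the work surface at z = 0. Lengths are in m, angles in degrees, forces in N, time in s.
With the tool pointing down it reaches from about 0.35 to 0.725 m from the base axis. Payload 6 kg.
Tool frame: the origin (TCP) lies midway between the tips of the shut fingers; the grasp point (between the pads) lies 19 mm behind it; z points along the fingers, y is the direction in which the jaws open and shut (so a half turn about z gives the same grasp; the last joint's range is limited). The gripper opens to 85 mm and grips with 20 to 120 N. Pads are 22 mm wide; open, the fingers measure 114 mm over their backs; the gripper's body (76 mm by 85 mm) begins 54 mm behind the grasp point. The pads swing forward as they close: fully open they stand 13 mm farther back than shut.
Start: joints at [92.114, 2.303, 4.859, 0, -92.561, -19.12], TCP at [0.175, 0.574, 0.231] pointing down, gripper open.
Joint ranges: [-146.85, 146.85], [-73.84, 115.35], [-62.03, 85.46], [-188.31, 113.3], [-161.28, -10.13], [-171.36, 171.36]. Speed limits (degrees/s): [147.25, 147.25, 172.46, 180, 180, 180].

INTERFACE

Orientations are given as a 3x3 rotation matrix whose columns are the frame's x, y, z axes.
In Python, from cell import status, vision, bot gives the robot as it stands. The module is installed in compiled form; this text tells all that it offers.
- The arm moves only by the tool carry_out, never from a script. Its argument "rows" is a list of rows, each an object of numbers: "x", "y", "z": the shift along the tool's x, y, z in units of 30 mm (1.0 is 30 mm); "spin": the turn about the tool's z in units of 6 degrees (1.0 is 6 degrees). A call has 1 to 10 rows; each row shifts and turns the pose as measured when the row begins, along the tool's axes as they then stand; what a row does not reach is not made up. A row lasts 1/12 s, in which the tool goes at most 41.7 mm and 7.16 degrees, less where a joint would pass 70% of its speed; a pose out of reach is approached as far as the arm can. A call is refused whole if a number of a shift passes 1 or a number of a turn 1, either way. A call with a gripper value outside its range is refused whole. "gripper" is the opening, from 0 (shut) to 1 (fully open), set as the call begins (left out, the last holds). The fingers move at their own pace and stop on an object; "squeeze" is the grip in N (left out, the last holds). Time passes only in rows, so rows that do not move let the fingers close. It gives the time, the measured TCP pose, the force and the opening at its end, in the units of the state.
- status.read_state(): the state, without advancing time (a new reading comes with each control period).
- vision.camera(name): name is "scene" or "top" or "wrist"; returns a dict with "image" (384x512x3 uint8, blue, green, red), "z_map" (384x512 float32, m along the optical axis (not along the pixel's ray), 0 where there is no reading), "camera_matrix" (3x3 intrinsics, pixels), "k1" (the pictures are not rectified: a ray, as slopes to the right and down, at radius r is drawn at 1 + k1 r^2 times it, then the intrinsics apply), "world_to_cam" (4x4, takes a point from world to camera coordinates); the wrist camera has in their place "tool_from_camera" (4x4, takes a point from camera to tool coordinates, whose origin is the TCP and whose axes are the flange's). Camera axes: x right, y down, z forward; pixel columns grow to the right and rows downward; lengths in m; the calibration is good to about 2 mm. A picture is of the moment at which its call begins: read the wrist's pose just before it.
- bot.finish_job(): hands the job in, once; it reports no verdict.
The state is a dict: "time": time; "q": joint angles; "qd": joint speeds; "joint_efforts": joint torques, N m; "tool_pos": TCP position; "ee_rot": TCP orientation; "contact_force": force on the tool from outside, world axes, zero at the start; "wrist_torque": the same for the moment, N m; "gripper_width": opening from 0.0 (shut) to 1.0 (fully open).
Only numpy, scipy, OpenCV 4.12 (cv2) and the standard library are available. Lean on these libraries where they do the work, as an engineer would, in place of code of your own. Each camera call takes 0.05 s, during which the arm holds its last target. There are 200 camera calls.

## Working session

There is one attempt and no reset: what is moved stays moved. The work goes in short steps, Python scripts to look and compute and a tool call to move; the robot and the scene stay as the last step left them, time stands still between calls to the robot, and variables do not carry over. Pictures are saved under pics/ and viewed, about 12 in all and at most 16, crops included, and the job is handed in when it is done.

Besides the shell and the picture viewer there is one more tool, called after "Call:" by a JSON object that holds its "name" and its "arguments", one argument or row to a line. carry_out: Moves the arm, as the interface text tells. Its arguments: {"type":"object","properties":{"rows":{"type":"array"},"gripper":{"type":"number"},"squeeze":{"type":"number"}},"required":["rows"]}

```bash
mkdir -p pics; python3 - <<'E'
from cell import status, vision
import cv2,numpy as np
s=status.read_state();print(s)
for n in ["scene","top"]:
    c=vision.camera(n);cv2.imwrite(f"pics/{n}0.png",c["image"]);np.savez(f"{n}0.npz",**{k:np.array(v) for k,v in c.items()});print(n,c["camera_matrix"],c["k1"],c["world_to_cam"])
E
```

```text
{'time': 0.0, 'q': array([ 9.21136463e+01,  2.34024110e+00,  4.80165053e+00, -2.59389256e-02,
       -9.25625411e+01, -1.91185454e+01]), 'qd': array([ 0.09644847, -0.00221414, -0.02852827,  0.04425586, -0.01199488,
       -0.01700819]), 'joint_efforts': array([-2.14163410e-04, -3.68201780e+01,  3.47415519e+01,  6.93223402e+00,
       -5.39078828e-03, -7.19682703e-06]), 'tool_pos': array([0.17531191, 0.57346826, 0.23025886]), 'ee_rot': array([[ 9.56285585e-01, -2.92434147e-01, -3.86859874e-04],
       [-2.92434364e-01, -9.56283939e-01, -1.78056379e-03],
       [ 1.50749770e-04,  1.81585861e-03, -9.99998340e-01]]), 'contact_force': array([-0.68554584,  0.00611867,  0.40859096]), 'wrist_torque': array([ 0.06916049, -0.01196426, -0.02351534]), 'gripper_width': 1.000389141384691}
scene [[457.40039446   0.         250.35692892]
 [  0.         457.40039446 192.43043198]
 [  0.           0.           1.        ]] -0.15671209836525826 [[-0.50479514  0.86313112 -0.01365781  0.29500502]
 [ 0.74594933  0.42819057 -0.51011021 -0.33073954]
 [-0.43444386 -0.26768919 -0.8600006   1.27263877]
 [ 0.          0.          0.          1.        ]]
top [[476.55158282   0.         254.85927719]
 [  0.         476.55158282 191.19914286]
 [  0.           0.           1.        ]] 0.01103866308293514 [[-0.00235219 -0.99997079 -0.00727215 -0.00508166]
 [-0.98485869  0.0035771  -0.17332212  0.5167321 ]
 [ 0.17334307  0.00675435 -0.98483834  1.30883934]
 [ 0.          0.          0.          1.        ]]
```

View pics/top0.png

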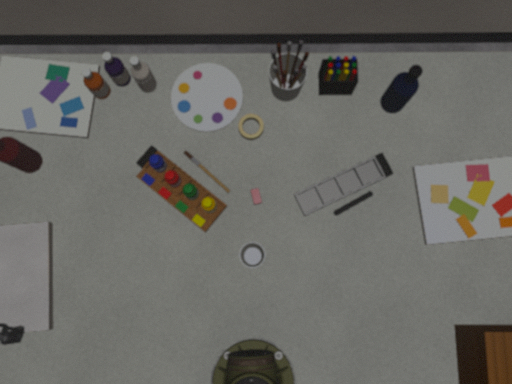

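View pics/scene0.png

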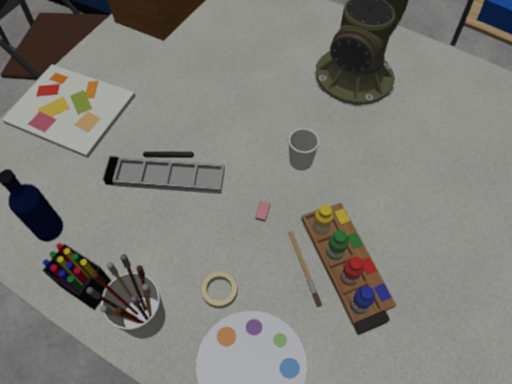

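```bash
cat > h.py <<'E'
import numpy as np,cv2
def cloud(c):
    K=np.array(c["camera_matrix"]);h,w=c["z_map"].shape
    g=np.stack(np.meshgrid(np.arange(w),np.arange(h)),-1).reshape(-1,1,2).astype(np.float64)
    r=cv2.undistortPoints(g,K,np.array([float(c["k1"]),0,0,0])).reshape(h,w,2)
    z=c["z_map"][...,None]
    P=np.concatenate([r*z,z],-1)
    T=np.linalg.inv(c["world_to_cam"])
    return P@T[:3,:3].T+T[:3,3]
E
python3 - <<'E'
from h import *
for n,bs,bp in [("top",(130,140,235,240),(288,145,400,222)),("scene",(295,195,400,335),(98,145,230,200))]:
    c=dict(np.load(n+"0.npz"));W=cloud(c);hsv=cv2.cvtColor(c["image"],cv2.COLOR_BGR2HSV)
    print(n,"table z",np.median(W[250:300,100:200,2]))
    for nm,b in [("supply",bs),("painter",bp)]:
        m=np.zeros(W.shape[:2],bool);m[b[1]:b[3],b[0]:b[2]]=1
        m&=(c["z_map"]>0)
        k=m&(W[...,2]>.012)&(W[...,2]<.034)
        n_,l=cv2.connectedComponents(k.astype(np.uint8));i=np.argmax(np.bincount(l[k]));k=l==i
        print(nm,cv2.minAreaRect((W[k][:,:2]*1000).astype(np.float32)),np.percentile(W[k][:,2],[10,50,90]))
        bl=k&(hsv[...,2]<35)&(W[...,2]>.02);print(" black",bl.sum(),W[bl].mean(0))
        if nm=="supply":
            for col,lo,hi in [("red",0,6),("yellow",24,34),("green",50,80),("blue",105,130)]:
                q=m&(hsv[...,1]>150)&(hsv[...,0]>=lo)&(hsv[...,0]<=hi)
                t=q&(W[...,2]<.028)&(W[...,2]>.015); top=q&(W[...,2]>.08)
                print(col,"tile",t.sum(),np.median(W[t],0).round(4),"cap",top.sum(),W[top].mean(0).round(4))
E
```

```text
top table z -0.00010898312900931018
supply ((531.654052734375, 218.96409606933594), (286.9543151855469, 99.9419937133789), 51.15102005004883) [0.0153205  0.02056446 0.02587946]
 black 67 [0.62343452 0.31257647 0.0270831 ]
red tile 82 [0.5179 0.2561 0.0213] cap 66 [0.5544 0.2294 0.0884]
yellow tile 103 [0.4376 0.1562 0.0206] cap 70 [0.4783 0.1252 0.0895]
green tile 47 [0.4778 0.2059 0.022 ] cap 56 [0.5172 0.1776 0.0897]
blue tile 52 [0.5579 0.3046 0.0218] cap 64 [0.6005 0.2744 0.0892]
painter ((542.5790405273438, -261.48846435546875), (70.78852844238281, 285.93914794921875), 24.986032485961914) [0.01636507 0.02211057 0.02791947]
 black 54 [ 0.60067699 -0.38054915  0.027654  ]
scene table z 0.0018283660313501704
supply ((535.0722045898438, 216.18443298339844), (286.20263671875, 102.74015045166016), 51.35914993286133) [0.01650941 0.02123432 0.026762  ]
 black 17 [0.63468438 0.31614387 0.02515264]
red tile 153 [0.5205 0.2541 0.0218] cap 130 [0.5596 0.2282 0.0895]
yellow tile 138 [0.4406 0.154  0.0216] cap 97 [0.4835 0.1235 0.0896]
green tile 0 [nan nan nan] cap 0 [nan nan nan]
blue tile 127 [0.5606 0.3034 0.022 ] cap 114 [0.605  0.2725 0.0899]
painter ((546.1908569335938, -264.2171630859375), (74.18254852294922, 286.75384521484375), 25.15797233581543) [0.0146111  0.02209666 0.02845522]
 black 185 [ 0.60505576 -0.378808    0.02894251]
  return _methods._mean(a, axis=axis, dtype=dtype,
  ret = um.true_divide(
<stdin>:16: RuntimeWarning: Mean of empty slice.
```

Call:
{"name": "carry_out", "arguments": {
  "rows": [
    {"x": 0.5,"y": 0.16},
    {"x": 1,"y": 0.33},
    {"x": 1,"y": 0.33},
    {"x": 1,"y": 0.33},
    {"x": 1,"y": 0.33},
    {"x": 1,"y": 0.33},
    {"x": 1,"y": 0.33},
    {"x": 1,"y": 0.33},
    {"x": 1,"y": 0.33},
    {"x": 1,"y": 0.33}
  ],
  "gripper": 1,
  "squeeze": 40
}}

```text
invalid input at $.rows[0]: expected keys x, y, z, spin
```

```bash
cat > go.py <<'E'
import sys,numpy as np
from cell import status
P={"blue":(.6015,.2735),"red":(.557,.2275),"green":(.519,.1758),"yellow":(.480,.124),
"p4":(.4986,-.165),"p3":(.5257,-.223),"p2":(.5529,-.281),"p1":(.580,-.339)}
def to(n,z,yaw):
    s=status.read_state();R=s["ee_rot"];p=s["tool_pos"]
    d=R.T@(np.array([*P[n],z])-p)/.03
    y=np.degrees(np.arctan2(R[1,1],R[0,1]))
    sp=-((yaw-y+180)%360-180)/6
    a=np.radians(sp*6);d2=np.array([[np.cos(a),np.sin(a)],[-np.sin(a),np.cos(a)]])@d[:2]
    print("t",round(s["time"],2),"tcp",p.round(4),"yaw",round(y,1),"q",s["q"].round(0),"tilt",R[:2,2].round(4),"F",s["contact_force"].round(1),"w",round(s["gripper_width"],3))
    print("to",n,"now",d.round(2),"spin",round(sp,2),"after spin xy",d2.round(2))
if __name__=="__main__": to(sys.argv[1],float(sys.argv[2]),float(sys.argv[3]))
E
python3 go.py blue 0.14 141.25
```

```text
t 0.1 tcp [0.1753 0.5735 0.2304] yaw -107.0 q [ 92.   2.   5.  -0. -93. -19.] tilt [-0.0003 -0.0015] F [0.2 0.1 0.4] w 0.994
to blue now [16.51  5.4   3.02] spin 18.62 after spin xy [ -1.1  -17.34]
```

Call:
{"name": "carry_out", "arguments": {
  "rows": [
    {"x": 0.5,"y": 0.16,"z": 0,"spin": 0},
    {"x": 1,"y": 0.33,"z": 0,"spin": 0},
    {"x": 1,"y": 0.33,"z": 0,"spin": 0},
    {"x": 1,"y": 0.33,"z": 0,"spin": 0},
    {"x": 1,"y": 0.33,"z": 0,"spin": 0},
    {"x": 1,"y": 0.33,"z": 0,"spin": 0},
    {"x": 1,"y": 0.33,"z": 0,"spin": 0},
    {"x": 1,"y": 0.33,"z": 0,"spin": 0},
    {"x": 1,"y": 0.33,"z": 0,"spin": 0},
    {"x": 1,"y": 0.33,"z": 0,"spin": 0}
  ],
  "gripper": 1,
  "squeeze": 40
}}

```text
time: 0.93
tool_pos: [0.4277, 0.3914, 0.2255]
ee_rot: [[0.959, -0.283, -0.004], [-0.283, -0.959, -0.009], [-0.001, 0.01, -1.0]]
contact_force: [0.5, 0.5, 0.2]
gripper_width: 1.0
```

```bash
python3 go.py blue 0.14 141.25
```

```text
t 0.93 tcp [0.4277 0.3914 0.2255] yaw -106.5 q [ 62.  -0.   2.   0. -92.  11.] tilt [-0.0042 -0.0091] F [0.5 0.5 0.2] w 1.0
to blue now [6.67 2.1  2.86] spin 18.72 after spin xy [-0.59 -6.97]
```

Call:
{"name": "carry_out", "arguments": {
  "rows": [
    {"x": 1,"y": 0.33,"z": 0,"spin": 0},
    {"x": 1,"y": 0.33,"z": 0,"spin": 0},
    {"x": 1,"y": 0.33,"z": 0,"spin": 0},
    {"x": 1,"y": 0.33,"z": 0,"spin": 0},
    {"x": 1,"y": 0.3,"z": 0,"spin": 0},
    {"x": 1,"y": 0.3,"z": 0,"spin": 0.5},
    {"x": 0,"y": 0,"z": 0,"spin": 1},
    {"x": 0,"y": 0,"z": 0,"spin": 1},
    {"x": 0,"y": 0,"z": 0,"spin": 1},
    {"x": 0,"y": 0,"z": 0,"spin": 1}
  ]
}}

```text
time: 1.77
tool_pos: [0.5967, 0.2648, 0.2197]
ee_rot: [[0.706, -0.709, -0.012], [-0.709, -0.705, -0.016], [0.003, 0.02, -1.0]]
contact_force: [-0.0, 0.2, -0.3]
gripper_width: 1.003
```

Call:
{"name": "carry_out", "arguments": {
  "rows": [
    {"x": 0,"y": 0,"z": 0,"spin": 1},
    {"x": 0,"y": 0,"z": 0,"spin": 1},
    {"x": 0,"y": 0,"z": 0,"spin": 1},
    {"x": 0,"y": 0,"z": 0,"spin": 1},
    {"x": 0,"y": 0,"z": 0,"spin": 1},
    {"x": 0,"y": 0,"z": 0,"spin": 1},
    {"x": 0,"y": 0,"z": 0,"spin": 1},
    {"x": 0,"y": 0,"z": 0,"spin": 1},
    {"x": 0,"y": 0,"z": 0,"spin": 1},
    {"x": 0,"y": 0,"z": 0,"spin": 1}
  ]
}}

```text
time: 2.6
tool_pos: [0.5966, 0.2571, 0.214]
ee_rot: [[-0.316, -0.948, -0.021], [-0.948, 0.317, -0.021], [0.027, 0.014, -1.0]]
contact_force: [-0.4, -0.7, 0.0]
gripper_width: 1.003
```

```bash
python3 go.py blue 0.14 141.25
```

```text
t 2.6 tcp [0.5966 0.2571 0.214 ] yaw 161.5 q [ 41.  11.  13.   0. -93. -59.] tilt [-0.0213 -0.0211] F [-0.4 -0.7  0. ] w 1.003
to blue now [-0.64 -0.02  2.45] spin 3.38 after spin xy [-0.6   0.21]
```

```bash
cat > go.py <<'E'
import sys,numpy as np
from cell import status
P={"blue":(.6015,.2735),"red":(.557,.2275),"green":(.519,.1758),"yellow":(.480,.124),
"p4":(.4986,-.165),"p3":(.5257,-.223),"p2":(.5529,-.281),"p1":(.580,-.339)}
def to(n,*zs):  # zs: heights of grasp point
    s=status.read_state();R=s["ee_rot"];g=s["tool_pos"]-.019*R[:,2]
    y=np.degrees(np.arctan2(R[1,1],R[0,1]))
    print("t",round(s["time"],2),"grasp",g.round(4),"yaw",round(y,1),"q",s["q"].round(0),"tilt",R[:2,2].round(4),"along jaw",round(-R[2,1],3),"F",s["contact_force"].round(1),"w",round(s["gripper_width"],3))
    for z in zs: print(n,z,(R.T@(np.array([*P[n],float(z)])-g)/.03).round(2))
if __name__=="__main__": to(*sys.argv[1:])
E
python3 go.py blue 0.11 .052
python3 - <<'E'
from cell import vision
import cv2
c=vision.camera("wrist");cv2.imwrite("pics/w1.png",c["image"]);print(c["tool_from_camera"],c["camera_matrix"],c["k1"])
E
```

```text
t 2.6 grasp [0.597  0.2575 0.233 ] yaw 161.5 q [ 41.  11.  13.   0. -93. -59.] tilt [-0.0213 -0.0211] along jaw -0.014 F [-0.4 -0.7  0. ] w 1.003
blue 0.11 [-0.66 -0.03  4.08]
blue .052 [-0.72 -0.05  6.02]
[[-1.08507199e-03 -9.45033643e-01 -3.26971307e-01  8.45312879e-02]
 [ 9.99999303e-01 -1.17738148e-03  8.43923398e-05  9.69384359e-04]
 [-4.64723563e-04 -3.26970988e-01  9.45034262e-01 -1.41664804e-01]
 [ 0.00000000e+00  0.00000000e+00  0.00000000e+00  1.00000000e+00]] [[331.46276069   0.         249.83055858]
 [  0.         331.46276069 190.13248295]
 [  0.           0.           1.        ]] -0.04427091108850511
```

View pics/w1.png

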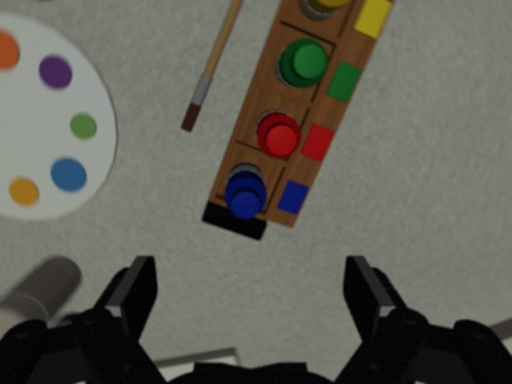

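The wrist view shows blue (246,195) next to the black end, then red (280,135), green (305,62) and yellow (325,5). The jaw midline is near column 250. I'll refine the cap positions from this view's depth.

```bash
python3 - <<'E'
from h import *
from cell import vision,status
s=status.read_state();c=vision.camera("wrist")
T=np.eye(4);T[:3,:3]=s["ee_rot"];T[:3,3]=s["tool_pos"]
c["world_to_cam"]=np.linalg.inv(T@c["tool_from_camera"]);W=cloud(c);hsv=cv2.cvtColor(c["image"],cv2.COLOR_BGR2HSV)
m=np.zeros(W.shape[:2],bool);m[0:240,200:400]=1
for col,lo,hi in [("red",0,6),("yellow",22,34),("green",50,80),("blue",105,130)]:
    q=m&(hsv[...,1]>150)&(hsv[...,0]>=lo)&(hsv[...,0]<=hi)
    k=q&(W[...,2]>.084);t=q&(W[...,2]<.026)
    print(col,k.sum(),((W[k].min(0)+W[k].max(0))/2).round(4),np.median(W[t],0).round(4))
E
```

```text
red 618 [0.5585 0.2113 0.2209] [0.5197 0.2547 0.0211]
yellow 5 [0.5714 0.1803 0.3578] [0.4421 0.1573 0.0211]
green 955 [0.5394 0.1775 0.2209] [0.4801 0.2052 0.0211]
blue 680 [0.594  0.2335 0.2212] [0.56   0.3047 0.0212]
```

Call:
{"name": "carry_out", "arguments": {
  "rows": [
    {"x": -0.33,"y": 0,"z": 1,"spin": 0},
    {"x": -0.33,"y": 0,"z": 1,"spin": 0}
  ]
}}

```text
time: 2.87
tool_pos: [0.6049, 0.2743, 0.1609]
ee_rot: [[-0.307, -0.952, -0.009], [-0.952, 0.307, -0.015], [0.017, 0.004, -1.0]]
contact_force: [-0.3, 0.3, -0.8]
gripper_width: 0.998
```

```bash
python3 go.py blue 0.11 .052
```

```text
t 2.87 grasp [0.605  0.2745 0.1799] yaw 162.1 q [ 42.  13.   9.   0. -87. -60.] tilt [-0.0094 -0.0147] along jaw -0.004 F [-0.3  0.3 -0.8] w 0.998
blue 0.11 [0.03 0.09 2.33]
blue .052 [-0.    0.08  4.26]
```

Call:
{"name": "carry_out", "arguments": {
  "rows": [
    {"x": 0,"y": 0.05,"z": 1,"spin": 0},
    {"x": 0,"y": 0,"z": 1,"spin": 0},
    {"x": 0,"y": 0,"z": 1,"spin": 0},
    {"x": 0,"y": 0,"z": 0.9,"spin": 0}
  ]
}}

```text
time: 3.2
tool_pos: [0.6029, 0.2732, 0.0394]
ee_rot: [[-0.29, -0.957, -0.007], [-0.957, 0.29, -0.013], [0.014, 0.003, -1.0]]
contact_force: [0.4, 0.6, -1.0]
gripper_width: 1.002
```

```bash
python3 go.py blue .052
```

```text
t 3.2 grasp [0.603  0.2735 0.0584] yaw 163.1 q [ 42.  15.  -1.   0. -75. -59.] tilt [-0.0073 -0.0127] along jaw -0.003 F [ 0.4  0.6 -1. ] w 1.002
blue .052 [0.01 0.05 0.21]
```

Call:
{"name": "carry_out", "arguments": {
  "rows": [
    {"x": 0,"y": 0.05,"z": 0.15,"spin": 0},
    {"x": 0,"y": 0,"z": 0,"spin": 0},
    {"x": 0,"y": 0,"z": 0,"spin": 0},
    {"x": 0,"y": 0,"z": 0,"spin": 0},
    {"x": 0,"y": 0,"z": 0,"spin": 0},
    {"x": 0,"y": 0,"z": 0,"spin": 0}
  ],
  "gripper": 0,
  "squeeze": 40
}}

```text
time: 3.7
tool_pos: [0.6001, 0.2716, 0.0328]
ee_rot: [[-0.28, -0.96, -0.012], [-0.96, 0.281, -0.017], [0.019, 0.007, -1.0]]
contact_force: [-0.4, 0.7, -1.4]
gripper_width: 0.451
```

```bash
python3 go.py p4 .17 .055
```

```text
t 3.7 grasp [0.6003 0.2719 0.0518] yaw 163.7 q [ 42.  16.  -1.   0. -74. -58.] tilt [-0.0119 -0.0165] along jaw -0.007 F [-0.4  0.7 -1.4] w 0.451
p4 .17 [15.   -0.81 -3.66]
p4 .055 [14.93 -0.83  0.17]
```

Call:
{"name": "carry_out", "arguments": {
  "rows": [
    {"x": 0,"y": 0,"z": -0.4,"spin": 0},
    {"x": 0,"y": 0,"z": -1,"spin": 0},
    {"x": 0,"y": 0,"z": -1,"spin": 0},
    {"x": 0,"y": 0,"z": -1,"spin": 0},
    {"x": 0.4,"y": 0,"z": -0.5,"spin": 0},
    {"x": 0.8,"y": 0,"z": 0,"spin": 0},
    {"x": 1,"y": 0,"z": 0,"spin": 0},
    {"x": 1,"y": 0,"z": 0,"spin": 0},
    {"x": 1,"y": 0,"z": 0,"spin": 0},
    {"x": 1,"y": 0,"z": 0,"spin": 0}
  ]
}}

```text
time: 4.53
tool_pos: [0.5592, 0.124, 0.1748]
ee_rot: [[-0.272, -0.962, 0.004], [-0.962, 0.272, -0.008], [0.007, -0.006, -1.0]]
contact_force: [0.7, -0.6, -1.2]
gripper_width: 0.455
```

```bash
python3 go.py p4 .16 .054
```

```text
t 4.53 grasp [0.5591 0.1241 0.1938] yaw 164.2 q [ 33.  -2.  -5.   1. -87. -49.] tilt [ 0.0036 -0.0081] along jaw 0.006 F [ 0.7 -0.6 -1.2] w 0.455
p4 .16 [ 9.81 -0.68  1.2 ]
p4 .054 [ 9.79 -0.66  4.73]
```

Call:
{"name": "carry_out", "arguments": {
  "rows": [
    {"x": 1,"y": -0.07,"z": 0,"spin": 0},
    {"x": 1,"y": -0.07,"z": 0,"spin": 0},
    {"x": 1,"y": -0.07,"z": 0,"spin": 0},
    {"x": 1,"y": -0.07,"z": 0,"spin": 0},
    {"x": 1,"y": -0.07,"z": 0,"spin": 0},
    {"x": 1,"y": -0.07,"z": 0,"spin": 0},
    {"x": 1,"y": -0.07,"z": 0,"spin": 0},
    {"x": 1,"y": -0.07,"z": 0,"spin": 0},
    {"x": 0.8,"y": 0,"z": 0.2,"spin": 0},
    {"x": 0.4,"y": 0,"z": 0.5,"spin": 0}
  ]
}}

```text
time: 5.37
tool_pos: [0.4988, -0.1618, 0.18]
ee_rot: [[-0.269, -0.962, 0.037], [-0.963, 0.269, -0.005], [-0.006, -0.037, -0.999]]
contact_force: [0.6, 1.1, -0.8]
gripper_width: 0.456
```

```bash
python3 go.py p4 .11 .054
```

```text
t 5.37 grasp [ 0.4981 -0.1617  0.199 ] yaw 164.4 q [  4. -11. -14.   0. -86. -20.] tilt [ 0.0371 -0.0047] along jaw 0.037 F [ 0.6  1.1 -0.8] w 0.456
p4 .11 [0.12 0.06 2.96]
p4 .054 [0.13 0.13 4.83]
```

Call:
{"name": "carry_out", "arguments": {
  "rows": [
    {"x": 0.1,"y": 0.1,"z": 0.7,"spin": 0},
    {"x": 0,"y": 0,"z": 1,"spin": 0},
    {"x": 0,"y": 0,"z": 1,"spin": 0},
    {"x": 0,"y": 0,"z": 0.8,"spin": 0},
    {"x": 0,"y": 0,"z": 0.5,"spin": 0}
  ]
}}

```text
time: 5.78
tool_pos: [0.5026, -0.1697, 0.0686]
ee_rot: [[-0.275, -0.96, 0.057], [-0.962, 0.275, -0.006], [-0.01, -0.056, -0.998]]
contact_force: [-0.1, 0.2, -0.9]
gripper_width: 0.458
```

```bash
python3 go.py p4 .052
python3 - <<'E'
from cell import vision
import cv2
a=vision.camera("scene")["image"];b=vision.camera("wrist")["image"]
cv2.imwrite("pics/p1.png",cv2.hconcat([cv2.resize(a[90:260,60:287],(400,300)),cv2.resize(b,(400,300))]))
E
```

```text
t 5.78 grasp [ 0.5015 -0.1696  0.0876] yaw 164.0 q [  3.  -9. -23.   1. -73. -20.] tilt [ 0.0566 -0.0063] along jaw 0.056 F [-0.1  0.2 -0.9] w 0.458
p4 .052 [-0.11  0.2   1.18]
```

View pics/p1.png

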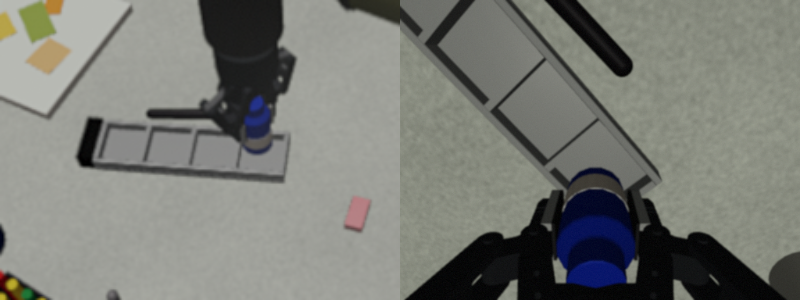

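The held bottle is over the end compartment away from the black end (left pane, about (258,145)). Now I'll lower it.

Call:
{"name": "carry_out", "arguments": {
  "rows": [
    {"x": -0.1,"y": 0.15,"z": 0.6,"spin": 0},
    {"x": 0,"y": 0.05,"z": 0.3,"spin": 0},
    {"x": 0,"y": 0,"z": 0.1,"spin": 0}
  ]
}}

```text
time: 6.13
tool_pos: [0.5018, -0.1658, 0.0445]
ee_rot: [[-0.273, -0.96, 0.063], [-0.962, 0.273, -0.008], [-0.009, -0.063, -0.998]]
contact_force: [0.5, -0.4, -0.7]
gripper_width: 0.454
```

```bash
python3 go.py p4 .0525
```

```text
t 6.13 grasp [ 0.5006 -0.1656  0.0634] yaw 164.1 q [  4.  -9. -26.   1. -69. -20.] tilt [ 0.0626 -0.0082] along jaw 0.063 F [ 0.5 -0.4 -0.7] w 0.454
p4 .0525 [0.   0.09 0.36]
```

Call:
{"name": "carry_out", "arguments": {
  "rows": [
    {"x": 0,"y": 0.1,"z": 0.25,"spin": 0},
    {"x": 0,"y": 0,"z": 0.12,"spin": 0},
    {"x": 0,"y": 0,"z": 0.05,"spin": 0}
  ]
}}

```text
time: 6.38
tool_pos: [0.5016, -0.1653, 0.035]
ee_rot: [[-0.272, -0.96, 0.068], [-0.962, 0.272, -0.009], [-0.01, -0.068, -0.998]]
contact_force: [-0.4, 0.8, -0.3]
gripper_width: 0.459
```

```bash
python3 go.py p4 .0525
```

```text
t 6.38 grasp [ 0.5003 -0.1651  0.0539] yaw 164.2 q [  4.  -9. -27.   1. -68. -20.] tilt [ 0.068  -0.0091] along jaw 0.068 F [-0.4  0.8 -0.3] w 0.459
p4 .0525 [0.01 0.06 0.04]
```

Call:
{"name": "carry_out", "arguments": {
  "rows": [
    {"x": 0,"y": 0,"z": 0.06,"spin": 0}
  ]
}}

```text
time: 6.47
tool_pos: [0.5022, -0.1654, 0.0338]
ee_rot: [[-0.272, -0.96, 0.069], [-0.962, 0.272, -0.009], [-0.01, -0.069, -0.998]]
contact_force: [0.5, 0.9, -0.6]
gripper_width: 0.458
```

Call:
{"name": "carry_out", "arguments": {
  "rows": [
    {"x": 0,"y": 0,"z": 0,"spin": 0},
    {"x": 0,"y": 0,"z": 0,"spin": 0},
    {"x": 0,"y": 0,"z": 0,"spin": 0},
    {"x": 0,"y": 0,"z": 0,"spin": 0}
  ],
  "gripper": 0.8
}}

```text
time: 6.8
tool_pos: [0.5035, -0.1658, 0.0357]
ee_rot: [[-0.272, -0.96, 0.072], [-0.962, 0.272, -0.01], [-0.01, -0.072, -0.997]]
contact_force: [0.3, 0.4, -0.3]
gripper_width: 0.798
```

```bash
python3 go.py red .17
```

```text
t 6.8 grasp [ 0.5021 -0.1656  0.0546] yaw 164.2 q [  4.  -9. -27.   1. -68. -20.] tilt [ 0.0718 -0.0102] along jaw 0.072 F [ 0.3  0.4 -0.3] w 0.798
red .17 [-13.14   1.53  -3.84]
```

Call:
{"name": "carry_out", "arguments": {
  "rows": [
    {"x": 0,"y": 0,"z": -0.8,"spin": 0},
    {"x": 0,"y": 0,"z": -1,"spin": 0},
    {"x": 0,"y": 0,"z": -1,"spin": 0},
    {"x": -0.5,"y": 0.1,"z": -0.7,"spin": 0},
    {"x": -1,"y": 0.12,"z": 0,"spin": 0},
    {"x": -1,"y": 0.12,"z": 0,"spin": 0},
    {"x": -1,"y": 0.12,"z": 0,"spin": 0},
    {"x": -1,"y": 0.12,"z": 0,"spin": 0},
    {"x": -1,"y": 0.12,"z": 0,"spin": 0},
    {"x": -1,"y": 0.12,"z": 0,"spin": 0}
  ],
  "gripper": 1
}}

```text
time: 7.63
tool_pos: [0.5264, 0.0322, 0.15]
ee_rot: [[-0.282, -0.956, 0.077], [-0.959, 0.282, -0.009], [-0.013, -0.077, -0.997]]
contact_force: [1.1, 0.1, -0.7]
gripper_width: 1.0
```

```bash
python3 go.py red .15
python3 - <<'E'
from cell import vision
import cv2
a=vision.camera("scene")["image"];b=vision.camera("top")["image"]
cv2.imwrite("pics/p2.png",cv2.hconcat([cv2.resize(a[90:260,60:287],(400,300)),cv2.resize(b[120:270,260:460],(400,300))]))
E
```

```text
t 7.63 grasp [0.5249 0.0324 0.1689] yaw 163.6 q [ 27. -13. -19.   3. -80. -44.] tilt [ 0.0775 -0.0095] along jaw 0.077 F [ 1.1  0.1 -0.7] w 1.0
red .15 [-6.53  0.86  0.65]
```

View pics/p2.png

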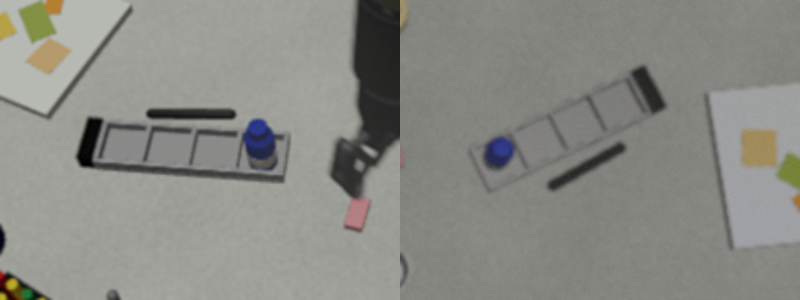

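Call:
{"name": "carry_out", "arguments": {
  "rows": [
    {"x": -1,"y": 0.13,"z": 0,"spin": 0},
    {"x": -1,"y": 0.13,"z": 0,"spin": 0},
    {"x": -1,"y": 0.13,"z": 0,"spin": 0},
    {"x": -1,"y": 0.13,"z": 0,"spin": 0},
    {"x": -0.9,"y": 0.13,"z": 0,"spin": 0},
    {"x": -0.6,"y": 0.13,"z": 0,"spin": 0},
    {"x": -0.2,"y": 0,"z": 0.1,"spin": 0}
  ]
}}

```text
time: 8.32
tool_pos: [0.5535, 0.2106, 0.1495]
ee_rot: [[-0.279, -0.957, 0.081], [-0.96, 0.279, -0.009], [-0.014, -0.08, -0.997]]
contact_force: [0.7, -1.2, -0.5]
gripper_width: 1.002
```

```bash
python3 go.py red .12 .053
```

```text
t 8.32 grasp [0.552  0.2107 0.1684] yaw 163.7 q [ 42.  -2. -10.   4. -80. -59.] tilt [ 0.0807 -0.0085] along jaw 0.08 F [ 0.7 -1.2 -0.5] w 1.002
red .12 [-0.56  0.13  1.62]
red .053 [-0.53  0.3   3.84]
```

Call:
{"name": "carry_out", "arguments": {
  "rows": [
    {"x": -0.25,"y": 0.1,"z": 0.7,"spin": 0},
    {"x": -0.2,"y": 0.1,"z": 1,"spin": 0},
    {"x": -0.05,"y": 0.1,"z": 1,"spin": 0},
    {"x": 0,"y": 0,"z": 0.7,"spin": 0},
    {"x": 0,"y": 0,"z": 0.2,"spin": 0}
  ]
}}

```text
time: 8.73
tool_pos: [0.5607, 0.2276, 0.0406]
ee_rot: [[-0.278, -0.957, 0.086], [-0.96, 0.279, -0.005], [-0.019, -0.084, -0.996]]
contact_force: [-0.2, -0.6, -0.4]
gripper_width: 0.998
```

```bash
python3 go.py red .053
```

```text
t 8.73 grasp [0.5591 0.2277 0.0595] yaw 163.8 q [ 43.   3. -16.   4. -68. -61.] tilt [ 0.0863 -0.0052] along jaw 0.084 F [-0.2 -0.6 -0.4] w 0.998
red .053 [0.03 0.08 0.21]
```

Call:
{"name": "carry_out", "arguments": {
  "rows": [
    {"x": 0.03,"y": 0.08,"z": 0.2,"spin": 0},
    {"x": 0,"y": 0,"z": 0,"spin": 0},
    {"x": 0,"y": 0,"z": 0,"spin": 0},
    {"x": 0,"y": 0,"z": 0,"spin": 0},
    {"x": 0,"y": 0,"z": 0,"spin": 0},
    {"x": 0,"y": 0,"z": 0,"spin": 0}
  ],
  "gripper": 0
}}

```text
time: 9.23
tool_pos: [0.5602, 0.2257, 0.0377]
ee_rot: [[-0.28, -0.956, 0.089], [-0.96, 0.281, -0.005], [-0.021, -0.087, -0.996]]
contact_force: [0.7, 0.4, -2.6]
gripper_width: 0.465
```

```bash
python3 go.py p3 .17 .055
```

```text
t 9.23 grasp [0.5585 0.2258 0.0566] yaw 163.6 q [ 43.   2. -17.   4. -67. -61.] tilt [ 0.0894 -0.0045] along jaw 0.087 F [ 0.7  0.4 -2.6] w 0.465
p3 .17 [14.59 -3.48 -3.79]
p3 .055 [14.67 -3.15  0.02]
```

Call:
{"name": "carry_out", "arguments": {
  "rows": [
    {"x": 0,"y": 0,"z": -0.4,"spin": 0},
    {"x": 0,"y": 0,"z": -1,"spin": 0},
    {"x": 0,"y": 0,"z": -1,"spin": 0},
    {"x": 0,"y": 0,"z": -1,"spin": 0},
    {"x": 0.4,"y": -0.1,"z": -0.4,"spin": 0},
    {"x": 0.8,"y": -0.2,"z": 0,"spin": 0},
    {"x": 1,"y": -0.23,"z": 0,"spin": 0},
    {"x": 1,"y": -0.23,"z": 0,"spin": 0},
    {"x": 1,"y": -0.23,"z": 0,"spin": 0},
    {"x": 1,"y": -0.23,"z": 0,"spin": 0}
  ]
}}

```text
time: 10.07
tool_pos: [0.5413, 0.0656, 0.1704]
ee_rot: [[-0.271, -0.957, 0.101], [-0.962, 0.272, 0.002], [-0.029, -0.097, -0.995]]
contact_force: [0.4, -0.7, -0.1]
gripper_width: 0.46
```

Call:
{"name": "carry_out", "arguments": {
  "rows": [
    {"x": 1,"y": -0.23,"z": 0,"spin": 0},
    {"x": 1,"y": -0.23,"z": 0,"spin": 0},
    {"x": 1,"y": -0.23,"z": 0,"spin": 0},
    {"x": 1,"y": -0.23,"z": 0,"spin": 0},
    {"x": 1,"y": -0.23,"z": 0,"spin": 0},
    {"x": 1,"y": -0.23,"z": 0,"spin": 0}
  ]
}}

```text
time: 10.57
tool_pos: [0.5309, -0.1274, 0.18]
ee_rot: [[-0.267, -0.957, 0.114], [-0.963, 0.27, 0.004], [-0.035, -0.109, -0.993]]
contact_force: [0.5, -1.0, -0.5]
gripper_width: 0.468
```

```bash
python3 go.py p3 .17 .056
```

```text
t 10.57 grasp [ 0.5287 -0.1275  0.1989] yaw 164.3 q [  8. -12. -14.   1. -81. -24.] tilt [0.1143 0.0042] along jaw 0.109 F [ 0.5 -1.  -0.5] w 0.468
p3 .17 [ 3.13 -0.66  0.93]
p3 .056 [ 3.26 -0.24  4.71]
```

Call:
{"name": "carry_out", "arguments": {
  "rows": [
    {"x": 1,"y": -0.2,"z": 0,"spin": 0},
    {"x": 1,"y": -0.2,"z": 0,"spin": 0},
    {"x": 0.7,"y": -0.1,"z": 0.3,"spin": 0},
    {"x": 0.3,"y": 0.05,"z": 0.7,"spin": 0},
    {"x": 0,"y": 0.1,"z": 1,"spin": 0},
    {"x": 0,"y": 0.1,"z": 0.8,"spin": 0}
  ]
}}

```text
time: 11.07
tool_pos: [0.5261, -0.2289, 0.1096]
ee_rot: [[-0.273, -0.952, 0.137], [-0.961, 0.275, -0.003], [-0.035, -0.132, -0.991]]
contact_force: [0.1, 0.3, -1.1]
gripper_width: 0.469
```

```bash
python3 go.py p3 .06
python3 - <<'E'
from cell import vision
import cv2
a=vision.camera("scene")["image"]
cv2.imwrite("pics/p3.png",cv2.resize(a[90:240,80:280],(800,600),interpolation=cv2.INTER_CUBIC))
E
```

```text
t 11.07 grasp [ 0.5235 -0.2288  0.1284] yaw 163.9 q [ -4.  -7. -17.  -0. -72. -12.] tilt [ 0.1367 -0.0031] along jaw 0.132 F [ 0.1  0.3 -1.1] w 0.469
p3 .06 [-0.13  0.28  2.27]
```

View pics/p3.png

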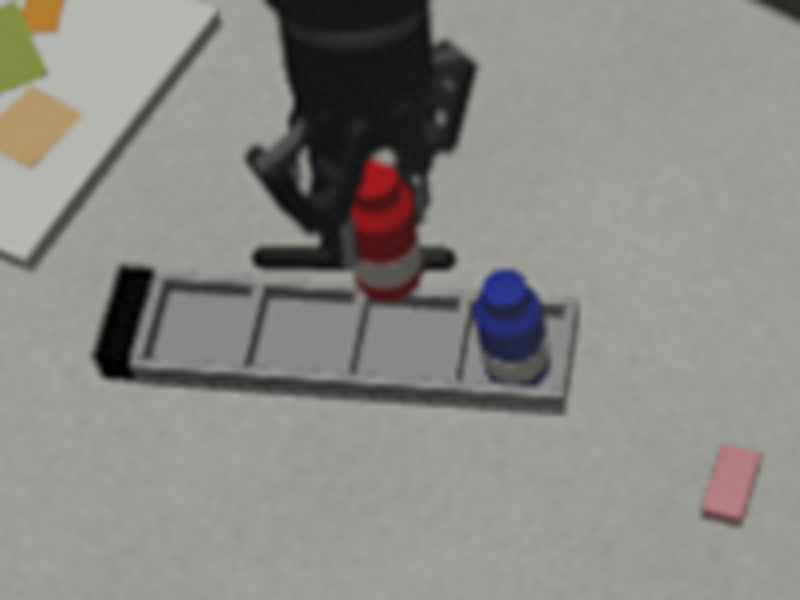

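Call:
{"name": "carry_out", "arguments": {
  "rows": [
    {"x": 0.1,"y": -0.5,"z": -0.6,"spin": 0},
    {"x": 0.1,"y": -0.9,"z": -1,"spin": 0},
    {"x": 0.1,"y": -0.9,"z": -1,"spin": 0},
    {"x": 0,"y": -0.9,"z": -1,"spin": 0},
    {"x": 0,"y": -0.5,"z": -1,"spin": 0},
    {"x": 0,"y": 0,"z": -1,"spin": 0}
  ]
}}

```text
time: 11.62
tool_pos: [0.6031, -0.2667, 0.2852]
ee_rot: [[-0.272, -0.956, 0.112], [-0.962, 0.274, 0.004], [-0.034, -0.106, -0.994]]
contact_force: [1.6, -0.4, -1.1]
gripper_width: 0.459
```

```bash
python3 go.py p3 .06
```

```text
t 11.62 grasp [ 0.601  -0.2668  0.3041] yaw 164.0 q [ -7.   7.  15.  -1. -92.  -9.] tilt [0.1115 0.0037] along jaw 0.106 F [ 1.6 -0.4 -1.1] w 0.459
p3 .06 [-0.44  3.66  7.81]
```

Call:
{"name": "carry_out", "arguments": {
  "rows": [
    {"x": 0,"y": 0,"z": 0,"spin": 0},
    {"x": 0,"y": 0,"z": 0,"spin": 0},
    {"x": 0,"y": 0,"z": 0,"spin": 0},
    {"x": 0,"y": 0,"z": 0,"spin": 0},
    {"x": 0,"y": 0,"z": 0,"spin": 0},
    {"x": 0,"y": 0,"z": 0,"spin": 0},
    {"x": 0,"y": 0,"z": 0,"spin": 0},
    {"x": 0,"y": 0,"z": 0,"spin": 0},
    {"x": 0,"y": 0,"z": 0,"spin": 0},
    {"x": 0,"y": 0,"z": 0,"spin": 0}
  ]
}}

```text
time: 12.45
tool_pos: [0.6027, -0.2669, 0.2987]
ee_rot: [[-0.27, -0.955, 0.123], [-0.962, 0.272, -0.001], [-0.032, -0.119, -0.992]]
contact_force: [0.3, 0.4, -0.2]
gripper_width: 0.46
```

```bash
python3 go.py p3 .06
```

```text
t 12.45 grasp [ 0.6004 -0.2669  0.3176] yaw 164.1 q [ -7.   6.  16.  -1. -93.  -9.] tilt [ 0.1234 -0.0015] along jaw 0.119 F [ 0.3  0.4 -0.2] w 0.46
p3 .06 [-0.46  3.8   8.21]
```

Call:
{"name": "carry_out", "arguments": {
  "rows": [
    {"x": 0,"y": -1,"z": 0,"spin": 0},
    {"x": 0,"y": -1,"z": 0,"spin": 0},
    {"x": 0,"y": -1,"z": 0,"spin": 0},
    {"x": 0,"y": -1,"z": 0,"spin": 0}
  ]
}}

```text
time: 12.78
tool_pos: [0.7155, -0.2997, 0.3148]
ee_rot: [[-0.27, -0.955, 0.123], [-0.962, 0.272, -0.002], [-0.032, -0.119, -0.992]]
contact_force: [0.5, -0.3, -0.2]
gripper_width: 0.46
```

```bash
python3 go.py p3 .06
```

```text
t 12.78 grasp [ 0.7131 -0.2997  0.3336] yaw 164.1 q [ -9.  26.  42.  -1. -99.  -7.] tilt [ 0.123  -0.0015] along jaw 0.119 F [ 0.5 -0.3 -0.2] w 0.46
p3 .06 [-0.48  7.74  8.28]
```

Call:
{"name": "carry_out", "arguments": {
  "rows": [
    {"x": 0,"y": 0,"z": 0,"spin": 0},
    {"x": 0,"y": 0,"z": 0,"spin": 0},
    {"x": 0,"y": 0,"z": 0,"spin": 0}
  ]
}}

```text
time: 13.03
tool_pos: [0.7215, -0.3008, 0.3015]
ee_rot: [[-0.271, -0.957, 0.108], [-0.962, 0.272, 0.002], [-0.031, -0.104, -0.994]]
contact_force: [-0.2, -0.3, -2.0]
gripper_width: 0.461
```

```bash
python3 go.py p3 .06
```

```text
t 13.03 grasp [ 0.7195 -0.3008  0.3204] yaw 164.1 q [ -9.  28.  43.  -1. -99.  -7.] tilt [0.1085 0.0016] along jaw 0.104 F [-0.2 -0.3 -2. ] w 0.461
p3 .06 [-0.48  7.79  7.93]
```

Call:
{"name": "carry_out", "arguments": {
  "rows": [
    {"x": 0,"y": 0,"z": 0,"spin": 0},
    {"x": 0,"y": 0,"z": 0,"spin": 0},
    {"x": 0,"y": 0,"z": 0,"spin": 0},
    {"x": 0,"y": 0,"z": 0,"spin": 0},
    {"x": 0,"y": 0,"z": 0,"spin": 0},
    {"x": 0,"y": 0,"z": 0,"spin": 0},
    {"x": 0,"y": 0,"z": 0,"spin": 0},
    {"x": 0,"y": 0,"z": 0,"spin": 0},
    {"x": 0,"y": 0,"z": 0,"spin": 0},
    {"x": 0,"y": 0,"z": 0,"spin": 0}
  ]
}}

```text
time: 13.87
tool_pos: [0.7177, -0.3002, 0.3101]
ee_rot: [[-0.27, -0.956, 0.118], [-0.962, 0.272, -0.001], [-0.031, -0.113, -0.993]]
contact_force: [0.0, -0.0, -1.2]
gripper_width: 0.462
```

```bash
python3 go.py p3 .06
```

```text
t 13.87 grasp [ 0.7154 -0.3002  0.3289] yaw 164.1 q [ -9.  27.  43.  -1. -99.  -7.] tilt [ 0.1178 -0.0006] along jaw 0.113 F [ 0.  -0.  -1.2] w 0.462
p3 .06 [-0.49  7.76  8.16]
```

Call:
{"name": "carry_out", "arguments": {
  "rows": [
    {"x": 0,"y": 0,"z": 0,"spin": 0},
    {"x": 0,"y": 0,"z": 0,"spin": 0}
  ]
}}

```text
time: 14.03
tool_pos: [0.7177, -0.3002, 0.31]
ee_rot: [[-0.27, -0.956, 0.118], [-0.962, 0.272, -0.0], [-0.032, -0.113, -0.993]]
contact_force: [-0.8, -0.1, -2.0]
gripper_width: 0.464
```

Call:
{"name": "carry_out", "arguments": {
  "rows": [
    {"x": 0,"y": 0,"z": 0,"spin": 0},
    {"x": 0,"y": 0,"z": 0,"spin": 0}
  ]
}}

```text
time: 14.2
tool_pos: [0.7178, -0.3002, 0.3096]
ee_rot: [[-0.27, -0.956, 0.117], [-0.962, 0.272, -0.0], [-0.032, -0.113, -0.993]]
contact_force: [-0.2, -0.5, -1.8]
gripper_width: 0.464
```

Call:
{"name": "carry_out", "arguments": {
  "rows": [
    {"x": 0,"y": 0,"z": 0,"spin": 0},
    {"x": 0,"y": 0,"z": 0,"spin": 0},
    {"x": 0,"y": 0,"z": 0,"spin": 0},
    {"x": 0,"y": 0,"z": 0,"spin": 0},
    {"x": 0,"y": 0,"z": 0,"spin": 0},
    {"x": 0,"y": 0,"z": 0,"spin": 0}
  ]
}}

```text
time: 14.7
tool_pos: [0.7179, -0.3002, 0.309]
ee_rot: [[-0.27, -0.956, 0.116], [-0.962, 0.272, -0.0], [-0.031, -0.112, -0.993]]
contact_force: [0.1, 0.3, -0.0]
gripper_width: 0.462
```

Call:
{"name": "carry_out", "arguments": {
  "rows": [
    {"x": 0,"y": 1,"z": 0,"spin": 0}
  ]
}}

```text
time: 14.78
tool_pos: [0.6926, -0.2922, 0.2977]
ee_rot: [[-0.27, -0.957, 0.108], [-0.962, 0.272, 0.002], [-0.031, -0.104, -0.994]]
contact_force: [1.7, 0.9, -4.7]
gripper_width: 0.464
```

Call:
{"name": "carry_out", "arguments": {
  "rows": [
    {"x": 0,"y": 1,"z": 0,"spin": 0}
  ]
}}

```text
time: 14.87
tool_pos: [0.6642, -0.2841, 0.2922]
ee_rot: [[-0.271, -0.957, 0.106], [-0.962, 0.272, 0.002], [-0.031, -0.101, -0.994]]
contact_force: [-0.8, 0.5, 0.9]
gripper_width: 0.466
```

Call:
{"name": "carry_out", "arguments": {
  "rows": [
    {"x": 0,"y": 0,"z": 0,"spin": 0}
  ]
}}

```text
time: 14.95
tool_pos: [0.6603, -0.2832, 0.2892]
ee_rot: [[-0.271, -0.957, 0.1], [-0.962, 0.272, 0.003], [-0.03, -0.095, -0.995]]
contact_force: [0.4, -0.0, -1.6]
gripper_width: 0.463
```

Call:
{"name": "carry_out", "arguments": {
  "rows": [
    {"x": 0,"y": 0,"z": 0,"spin": 0}
  ]
}}

```text
time: 15.03
tool_pos: [0.6593, -0.283, 0.2887]
ee_rot: [[-0.271, -0.958, 0.099], [-0.962, 0.272, 0.003], [-0.03, -0.094, -0.995]]
contact_force: [0.5, -1.0, -0.4]
gripper_width: 0.468
```

Call:
{"name": "carry_out", "arguments": {
  "rows": [
    {"x": 0,"y": 0,"z": 0,"spin": 0},
    {"x": 0,"y": 0,"z": 0,"spin": 0},
    {"x": 0,"y": 0,"z": 0,"spin": 0}
  ]
}}

```text
time: 15.28
tool_pos: [0.6601, -0.2832, 0.2905]
ee_rot: [[-0.27, -0.957, 0.101], [-0.962, 0.272, 0.003], [-0.03, -0.097, -0.995]]
contact_force: [-0.6, 0.3, -0.9]
gripper_width: 0.466
```

Call:
{"name": "carry_out", "arguments": {
  "rows": [
    {"x": 0,"y": -1,"z": -0.2,"spin": 0},
    {"x": 0,"y": -1,"z": -0.2,"spin": 0},
    {"x": 0,"y": 0,"z": 0,"spin": 0},
    {"x": 0,"y": 0,"z": 0,"spin": 0},
    {"x": 0,"y": 0,"z": 0,"spin": 0}
  ]
}}

```text
time: 15.7
tool_pos: [0.7198, -0.3004, 0.2981]
ee_rot: [[-0.271, -0.959, 0.088], [-0.962, 0.272, 0.006], [-0.029, -0.083, -0.996]]
contact_force: [-1.0, -0.9, -2.9]
gripper_width: 0.462
```

Call:
{"name": "carry_out", "arguments": {
  "rows": [
    {"x": 0,"y": 1,"z": 0,"spin": 0},
    {"x": 0,"y": 1,"z": 0,"spin": 0},
    {"x": 0,"y": 0,"z": 0,"spin": 0},
    {"x": 0,"y": 0,"z": 0,"spin": 0},
    {"x": 0,"y": 0,"z": 0,"spin": 0}
  ]
}}

```text
time: 16.12
tool_pos: [0.6599, -0.283, 0.2823]
ee_rot: [[-0.271, -0.96, 0.074], [-0.962, 0.272, 0.009], [-0.028, -0.069, -0.997]]
contact_force: [1.1, -0.6, -0.4]
gripper_width: 0.463
```

Call:
{"name": "carry_out", "arguments": {
  "rows": [
    {"x": 0,"y": -0.4,"z": -0.1,"spin": 0},
    {"x": 0,"y": -0.4,"z": -0.1,"spin": 0},
    {"x": 0,"y": -0.4,"z": 0,"spin": 0},
    {"x": 0,"y": -0.4,"z": 0,"spin": 0},
    {"x": 0,"y": -0.4,"z": 0,"spin": 0},
    {"x": 0,"y": 0,"z": 0,"spin": 0},
    {"x": 0,"y": 0,"z": 0,"spin": 0}
  ]
}}

```text
time: 16.7
tool_pos: [0.7216, -0.301, 0.306]
ee_rot: [[-0.271, -0.958, 0.094], [-0.962, 0.272, 0.004], [-0.03, -0.09, -0.996]]
contact_force: [-0.7, -0.0, -0.7]
gripper_width: 0.464
```

Call:
{"name": "carry_out", "arguments": {
  "rows": [
    {"x": 0,"y": 1,"z": 0,"spin": 0},
    {"x": 0,"y": 1,"z": 0,"spin": 0},
    {"x": 0,"y": 0,"z": 0,"spin": 0},
    {"x": 0,"y": 0,"z": 0,"spin": 0},
    {"x": 0,"y": 0,"z": 0,"spin": 0}
  ]
}}

```text
time: 17.12
tool_pos: [0.6628, -0.2838, 0.2898]
ee_rot: [[-0.271, -0.959, 0.081], [-0.962, 0.272, 0.007], [-0.029, -0.076, -0.997]]
contact_force: [0.3, 0.1, 0.3]
gripper_width: 0.465
```

Call:
{"name": "carry_out", "arguments": {
  "rows": [
    {"x": 0,"y": -1,"z": -0.1,"spin": 0},
    {"x": 0,"y": -1,"z": -0.1,"spin": 0},
    {"x": 0,"y": 0,"z": 0,"spin": 0},
    {"x": 0,"y": 0,"z": 0,"spin": 0},
    {"x": 0,"y": 0,"z": 0,"spin": 0},
    {"x": 0,"y": 1,"z": 0,"spin": 0},
    {"x": 0,"y": 1,"z": 0,"spin": 0},
    {"x": 0,"y": 0,"z": 0,"spin": 0},
    {"x": 0,"y": 0,"z": 0,"spin": 0},
    {"x": 0,"y": 0,"z": 0,"spin": 0}
  ]
}}

```text
time: 17.95
tool_pos: [0.6629, -0.2837, 0.283]
ee_rot: [[-0.271, -0.96, 0.065], [-0.962, 0.272, 0.011], [-0.028, -0.06, -0.998]]
contact_force: [-0.3, -0.5, -0.8]
gripper_width: 0.458
```

Call:
{"name": "carry_out", "arguments": {
  "rows": [
    {"x": 0,"y": -1,"z": -0.2,"spin": 0},
    {"x": 0,"y": -1,"z": -0.2,"spin": 0},
    {"x": 0,"y": 0,"z": 0,"spin": 0},
    {"x": 0,"y": 0,"z": 0,"spin": 0},
    {"x": 0,"y": 0,"z": 0,"spin": 0},
    {"x": 0,"y": 1,"z": 0,"spin": 0},
    {"x": 0,"y": 1,"z": 0,"spin": 0},
    {"x": 0,"y": 0,"z": 0,"spin": 0},
    {"x": 0,"y": 0,"z": 0,"spin": 0},
    {"x": 0,"y": 0,"z": 0,"spin": 0}
  ]
}}

```text
time: 18.78
tool_pos: [0.6617, -0.2836, 0.2842]
ee_rot: [[-0.271, -0.961, 0.051], [-0.962, 0.272, 0.014], [-0.027, -0.045, -0.999]]
contact_force: [0.5, -0.1, -0.4]
gripper_width: 0.467
```

```bash
python3 go.py p3 .13 .06
python3 - <<'E'
from cell import vision
import cv2
a=vision.camera("scene")["image"];b=vision.camera("top")["image"]
cv2.imwrite("pics/p4.png",cv2.hconcat([cv2.resize(a[60:240,40:220],(400,400),interpolation=3),cv2.resize(b[60:240,290:470],(400,400),interpolation=3)]))
E
```

```text
t 18.78 grasp [ 0.6607 -0.2839  0.3031] yaw 164.2 q [ -8.  20.  31.  -1. -98.  -8.] tilt [0.0509 0.0136] along jaw 0.045 F [ 0.5 -0.1 -0.4] w 0.467
p3 .13 [-0.58  5.14  5.56]
p3 .06 [-0.51  5.25  7.89]
```

View pics/p4.png

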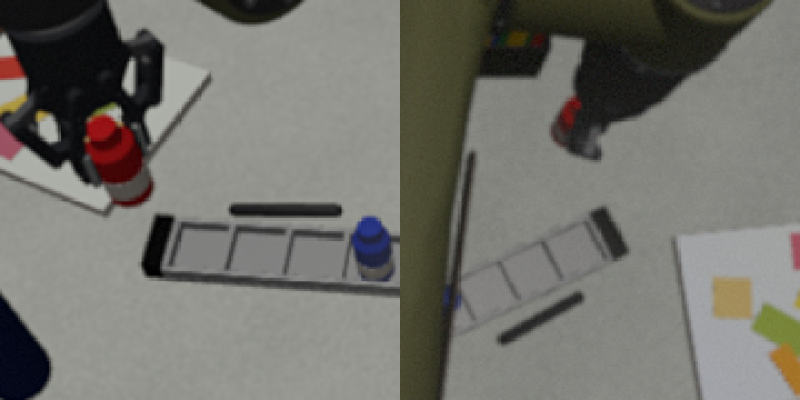

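Call:
{"name": "carry_out", "arguments": {
  "rows": [
    {"x": -0.1,"y": 0.6,"z": 0.6,"spin": 0},
    {"x": -0.1,"y": 0.9,"z": 0.9,"spin": 0},
    {"x": -0.1,"y": 0.9,"z": 0.9,"spin": 0},
    {"x": -0.1,"y": 0.9,"z": 0.9,"spin": 0},
    {"x": -0.1,"y": 0.9,"z": 0.9,"spin": 0},
    {"x": 0,"y": 0.6,"z": 0.6,"spin": 0},
    {"x": 0,"y": 0,"z": 0,"spin": 0},
    {"x": 0,"y": 0,"z": 0,"spin": 0}
  ]
}}

```text
time: 19.55
tool_pos: [0.5379, -0.2279, 0.1335]
ee_rot: [[-0.272, -0.96, 0.068], [-0.962, 0.274, 0.011], [-0.029, -0.063, -0.998]]
contact_force: [0.6, -0.5, -0.0]
gripper_width: 0.464
```

```bash
python3 go.py p3 .13 .06
```

```text
t 19.55 grasp [ 0.5366 -0.2281  0.1525] yaw 164.1 q [ -4.  -3. -10.  -1. -79. -12.] tilt [0.0685 0.0108] along jaw 0.063 F [ 0.6 -0.5 -0. ] w 0.464
p3 .13 [-0.04  0.44  0.72]
p3 .06 [0.03 0.59 3.05]
```

Tilt is 0.07 and stable. Lowering.

Call:
{"name": "carry_out", "arguments": {
  "rows": [
    {"x": 0,"y": 0.3,"z": 0.8,"spin": 0},
    {"x": 0,"y": 0.2,"z": 1,"spin": 0},
    {"x": 0,"y": 0.1,"z": 0.6,"spin": 0},
    {"x": 0,"y": 0,"z": 0.3,"spin": 0},
    {"x": 0,"y": 0,"z": 0,"spin": 0}
  ]
}}

```text
time: 19.97
tool_pos: [0.5361, -0.2244, 0.06]
ee_rot: [[-0.272, -0.958, 0.086], [-0.962, 0.273, 0.007], [-0.03, -0.081, -0.996]]
contact_force: [0.1, -0.8, -1.1]
gripper_width: 0.462
```

```bash
python3 go.py p3 .06 .056
python3 - <<'E'
from cell import vision
import cv2
a=vision.camera("scene")["image"]
cv2.imwrite("pics/p5.png",cv2.resize(a[100:220,120:280],(800,600),interpolation=cv2.INTER_CUBIC))
E
```

```text
t 19.97 grasp [ 0.5344 -0.2245  0.0789] yaw 164.1 q [ -3.  -2. -17.  -1. -70. -12.] tilt [0.0861 0.0067] along jaw 0.081 F [ 0.1 -0.8 -1.1] w 0.462
p3 .06 [0.05 0.34 0.6 ]
p3 .056 [0.05 0.35 0.74]
```

View pics/p5.png

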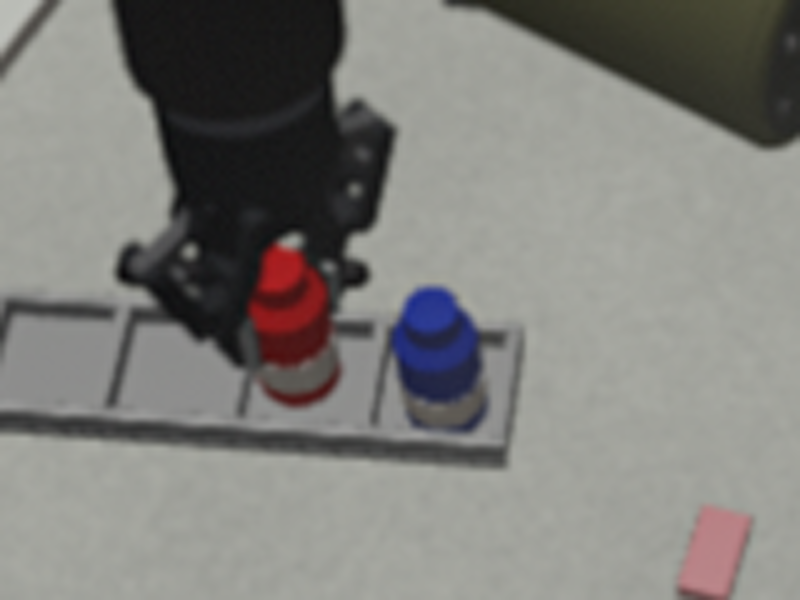

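Call:
{"name": "carry_out", "arguments": {
  "rows": [
    {"x": 0.05,"y": 0.35,"z": 0.4,"spin": 0},
    {"x": 0,"y": 0,"z": 0.2,"spin": 0},
    {"x": 0,"y": 0,"z": 0,"spin": 0}
  ]
}}

```text
time: 20.27
tool_pos: [0.5327, -0.2246, 0.0485]
ee_rot: [[-0.271, -0.958, 0.096], [-0.962, 0.273, 0.003], [-0.029, -0.091, -0.995]]
contact_force: [0.1, -0.1, 0.5]
gripper_width: 0.463
```

```bash
python3 go.py p3 .056
```

```text
t 20.27 grasp [ 0.5309 -0.2247  0.0675] yaw 164.1 q [ -3.  -2. -19.  -1. -68. -12.] tilt [0.0958 0.0031] along jaw 0.091 F [ 0.1 -0.1  0.5] w 0.463
p3 .056 [0.   0.22 0.36]
```

Call:
{"name": "carry_out", "arguments": {
  "rows": [
    {"x": 0,"y": 0.2,"z": 0.3,"spin": 0},
    {"x": 0,"y": 0,"z": 0.1,"spin": 0},
    {"x": 0,"y": 0,"z": 0,"spin": 0}
  ]
}}

```text
time: 20.52
tool_pos: [0.5308, -0.2236, 0.039]
ee_rot: [[-0.271, -0.957, 0.101], [-0.962, 0.272, 0.001], [-0.029, -0.097, -0.995]]
contact_force: [-0.1, 0.5, -0.3]
gripper_width: 0.465
```

```bash
python3 go.py p3 .056
```

```text
t 20.52 grasp [ 0.5288 -0.2236  0.0579] yaw 164.1 q [ -3.  -2. -20.  -0. -66. -12.] tilt [0.1011 0.0015] along jaw 0.097 F [-0.1  0.5 -0.3] w 0.465
p3 .056 [0.01 0.11 0.05]
```

Call:
{"name": "carry_out", "arguments": {
  "rows": [
    {"x": 0,"y": 0,"z": 0.1,"spin": 0}
  ]
}}

```text
time: 20.6
tool_pos: [0.5317, -0.2237, 0.0369]
ee_rot: [[-0.271, -0.957, 0.102], [-0.962, 0.272, 0.001], [-0.029, -0.098, -0.995]]
contact_force: [0.5, -0.2, -1.0]
gripper_width: 0.46
```

```bash
python3 go.py p3 .056
```

```text
t 20.6 grasp [ 0.5297 -0.2238  0.0558] yaw 164.1 q [ -3.  -2. -20.  -0. -66. -12.] tilt [0.1024 0.001 ] along jaw 0.098 F [ 0.5 -0.2 -1. ] w 0.46
p3 .056 [ 0.01  0.13 -0.02]
```

Call:
{"name": "carry_out", "arguments": {
  "rows": [
    {"x": 0,"y": 0,"z": 0.08,"spin": 0},
    {"x": 0,"y": 0,"z": 0.02,"spin": 0}
  ]
}}

```text
time: 20.77
tool_pos: [0.5326, -0.224, 0.0352]
ee_rot: [[-0.27, -0.957, 0.103], [-0.962, 0.272, 0.0], [-0.028, -0.099, -0.995]]
contact_force: [-1.5, 0.7, 2.5]
gripper_width: 0.469
```

Call:
{"name": "carry_out", "arguments": {
  "rows": [
    {"x": 0,"y": 0,"z": 0.08,"spin": 0},
    {"x": 0,"y": 0,"z": 0.02,"spin": 0}
  ]
}}

```text
time: 20.93
tool_pos: [0.5337, -0.2245, 0.0355]
ee_rot: [[-0.269, -0.957, 0.105], [-0.963, 0.271, -0.002], [-0.027, -0.101, -0.994]]
contact_force: [-0.1, 0.6, -1.2]
gripper_width: 0.467
```

Call:
{"name": "carry_out", "arguments": {
  "rows": [
    {"x": 0,"y": 0,"z": 0.05,"spin": 0},
    {"x": 0,"y": 0,"z": 0,"spin": 0},
    {"x": 0,"y": 0,"z": 0,"spin": 0},
    {"x": 0,"y": 0,"z": 0,"spin": 0}
  ],
  "gripper": 0.85
}}

```text
time: 21.27
tool_pos: [0.5347, -0.2246, 0.0341]
ee_rot: [[-0.269, -0.957, 0.107], [-0.963, 0.271, -0.002], [-0.027, -0.103, -0.994]]
contact_force: [-0.3, 0.3, 0.6]
gripper_width: 0.848
```

Call:
{"name": "carry_out", "arguments": {
  "rows": [
    {"x": 0,"y": 0,"z": -0.8,"spin": 0},
    {"x": 0,"y": 0,"z": -1,"spin": 0},
    {"x": 0,"y": 0,"z": -1,"spin": 0},
    {"x": 0,"y": 0,"z": -1,"spin": 0},
    {"x": 0,"y": -0.9,"z": -1,"spin": 0},
    {"x": 0,"y": -1,"z": -1,"spin": 0},
    {"x": 0,"y": -1,"z": -1,"spin": 0},
    {"x": 0,"y": -0.7,"z": -1,"spin": 0},
    {"x": 0,"y": 0,"z": 0,"spin": 0},
    {"x": 0,"y": 0,"z": 0,"spin": 0}
  ]
}}

```text
time: 22.1
tool_pos: [0.6126, -0.2547, 0.28]
ee_rot: [[-0.27, -0.958, 0.098], [-0.962, 0.272, -0.0], [-0.026, -0.094, -0.995]]
contact_force: [0.1, 0.8, -1.0]
gripper_width: 0.851
```

```bash
python3 go.py green .2 
python3 - <<'E'
from cell import vision
import cv2
a=vision.camera("scene")["image"]
cv2.imwrite("pics/p6.png",cv2.resize(a[60:240,40:280],(800,600),interpolation=cv2.INTER_CUBIC))
E
```

```text
t 22.1 grasp [ 0.6107 -0.2547  0.2989] yaw 164.2 q [ -6.   8.  16.  -1. -92. -10.] tilt [ 0.098  -0.0004] along jaw 0.094 F [ 0.1  0.8 -1. ] w 0.851
green .2 [-12.9    7.14   2.98]
```

View pics/p6.png

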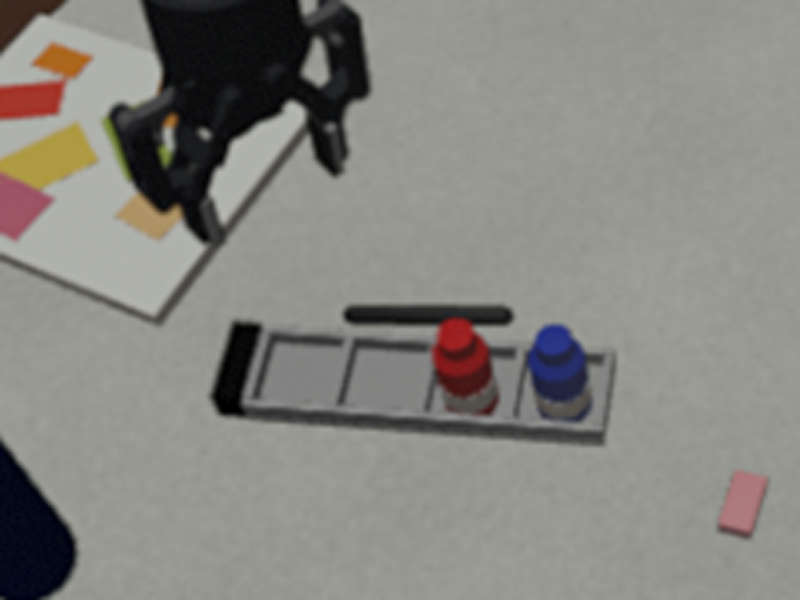

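Call:
{"name": "carry_out", "arguments": {
  "rows": [
    {"x": 0,"y": -1,"z": -0.2,"spin": 0},
    {"x": 0,"y": -1,"z": -0.2,"spin": 0},
    {"x": 0,"y": -1,"z": -0.2,"spin": 0},
    {"x": 0,"y": 0,"z": 0,"spin": 0},
    {"x": 0,"y": 0,"z": 0,"spin": 0},
    {"x": 0,"y": 1,"z": 0,"spin": 0},
    {"x": 0,"y": 1,"z": 0,"spin": 0},
    {"x": 0,"y": 0,"z": 0,"spin": 0},
    {"x": 0,"y": 0,"z": 0,"spin": 0},
    {"x": 0,"y": 0,"z": 0,"spin": 0}
  ]
}}

```text
time: 22.98
tool_pos: [0.6333, -0.2604, 0.2723]
ee_rot: [[-0.27, -0.961, 0.056], [-0.963, 0.271, 0.008], [-0.022, -0.051, -0.998]]
contact_force: [-0.5, 0.7, -0.1]
gripper_width: 0.853
```

Call:
{"name": "carry_out", "arguments": {
  "rows": [
    {"x": 0,"y": -1,"z": -0.2,"spin": 0},
    {"x": 0,"y": -1,"z": -0.2,"spin": 0},
    {"x": 0,"y": 0,"z": 0,"spin": 0},
    {"x": 0,"y": 0,"z": 0,"spin": 0},
    {"x": 0,"y": 0,"z": 0,"spin": 0},
    {"x": 0,"y": 1,"z": 0,"spin": 0},
    {"x": 0,"y": 1,"z": 0,"spin": 0},
    {"x": 0,"y": 0,"z": 0,"spin": 0},
    {"x": 0,"y": 0,"z": 0,"spin": 0},
    {"x": 0,"y": 0,"z": 0,"spin": 0}
  ]
}}

```text
time: 23.82
tool_pos: [0.6285, -0.2592, 0.2743]
ee_rot: [[-0.269, -0.962, 0.04], [-0.963, 0.27, 0.011], [-0.021, -0.036, -0.999]]
contact_force: [0.3, -0.7, 0.4]
gripper_width: 0.849
```

Call:
{"name": "carry_out", "arguments": {
  "rows": [
    {"x": 0,"y": -1,"z": -0.2,"spin": 0},
    {"x": 0,"y": -1,"z": -0.2,"spin": 0},
    {"x": 0,"y": 0,"z": 0,"spin": 0},
    {"x": 0,"y": 0,"z": 0,"spin": 0},
    {"x": 0,"y": 0,"z": 0,"spin": 0},
    {"x": 0,"y": 1,"z": 0,"spin": 0},
    {"x": 0,"y": 1,"z": 0,"spin": 0},
    {"x": 0,"y": 0,"z": 0,"spin": 0},
    {"x": 0,"y": 0,"z": 0,"spin": 0},
    {"x": 0,"y": 0,"z": 0,"spin": 0}
  ]
}}

```text
time: 24.65
tool_pos: [0.6261, -0.2588, 0.2788]
ee_rot: [[-0.269, -0.963, 0.03], [-0.963, 0.27, 0.013], [-0.02, -0.025, -0.999]]
contact_force: [-0.7, 0.0, -0.0]
gripper_width: 0.848
```

Call:
{"name": "carry_out", "arguments": {
  "rows": [
    {"x": 0,"y": -1,"z": -0.2,"spin": 0},
    {"x": 0,"y": -1,"z": -0.2,"spin": 0},
    {"x": 0,"y": 0,"z": 0,"spin": 0},
    {"x": 0,"y": 0,"z": 0,"spin": 0},
    {"x": 0,"y": 0,"z": 0,"spin": 0},
    {"x": 0,"y": 1,"z": 0,"spin": 0},
    {"x": 0,"y": 1,"z": 0,"spin": 0},
    {"x": 0,"y": 0,"z": 0,"spin": 0},
    {"x": 0,"y": 0,"z": 0,"spin": 0},
    {"x": 0,"y": 0,"z": 0,"spin": 0}
  ]
}}

```text
time: 25.48
tool_pos: [0.6242, -0.2585, 0.2831]
ee_rot: [[-0.269, -0.963, 0.019], [-0.963, 0.27, 0.015], [-0.02, -0.014, -1.0]]
contact_force: [-0.2, -0.2, -0.1]
gripper_width: 0.851
```

```bash
python3 go.py green .2
```

```text
t 25.48 grasp [ 0.6238 -0.2588  0.3021] yaw 164.4 q [ -6.  14.  24.  -1. -99. -10.] tilt [0.0186 0.0152] along jaw 0.014 F [-0.2 -0.2 -0.1] w 0.851
green .2 [-12.94   7.32   3.56]
```

Call:
{"name": "carry_out", "arguments": {
  "rows": [
    {"x": 0,"y": -1,"z": -0.1,"spin": 0},
    {"x": 0,"y": -1,"z": -0.1,"spin": 0},
    {"x": 0,"y": -1,"z": -0.1,"spin": 0},
    {"x": 0,"y": 0,"z": 0,"spin": 0},
    {"x": 0,"y": 0,"z": 0,"spin": 0},
    {"x": 0,"y": 1,"z": 0,"spin": 0},
    {"x": 0,"y": 1,"z": 0,"spin": 0},
    {"x": 0,"y": 0,"z": 0,"spin": 0},
    {"x": 0,"y": 0,"z": 0,"spin": 0},
    {"x": 0,"y": 0,"z": 0,"spin": 0}
  ]
}}

```text
time: 26.32
tool_pos: [0.6565, -0.2673, 0.2772]
ee_rot: [[-0.269, -0.963, 0.0], [-0.963, 0.269, 0.019], [-0.018, 0.005, -1.0]]
contact_force: [0.2, 0.0, 1.1]
gripper_width: 0.852
```

Call:
{"name": "carry_out", "arguments": {
  "rows": [
    {"x": 0,"y": -1,"z": -0.2,"spin": 0},
    {"x": 0,"y": -1,"z": -0.2,"spin": 0},
    {"x": 0,"y": 0,"z": 0,"spin": 0},
    {"x": 0,"y": 0,"z": 0,"spin": 0},
    {"x": 0,"y": 0,"z": 0,"spin": 0},
    {"x": 0,"y": 1,"z": 0,"spin": 0},
    {"x": 0,"y": 1,"z": 0,"spin": 0},
    {"x": 0,"y": 0,"z": 0,"spin": 0},
    {"x": 0,"y": 0,"z": 0,"spin": 0},
    {"x": 0,"y": 0,"z": 0,"spin": 0}
  ],
  "gripper": 1
}}

```text
time: 27.15
tool_pos: [0.6559, -0.2673, 0.279]
ee_rot: [[-0.269, -0.963, -0.014], [-0.963, 0.269, 0.021], [-0.017, 0.019, -1.0]]
contact_force: [0.9, -0.4, 1.1]
gripper_width: 1.002
```

```bash
python3 go.py green .17
```

```text
t 27.15 grasp [ 0.6561 -0.2677  0.298 ] yaw 164.4 q [  -7.   21.   32.   -1. -102.   -9.] tilt [-0.0135  0.0211] along jaw -0.019 F [ 0.9 -0.4  1.1] w 1.002
green .17 [-12.93   8.3    4.64]
```

Call:
{"name": "carry_out", "arguments": {
  "rows": [
    {"x": -1,"y": 0.64,"z": 0.3,"spin": 0},
    {"x": -1,"y": 0.64,"z": 0.3,"spin": 0},
    {"x": -1,"y": 0.64,"z": 0.3,"spin": 0},
    {"x": -1,"y": 0.64,"z": 0.3,"spin": 0},
    {"x": -1,"y": 0.64,"z": 0.3,"spin": 0},
    {"x": -1,"y": 0.64,"z": 0.3,"spin": 0},
    {"x": -1,"y": 0.64,"z": 0.3,"spin": 0},
    {"x": -1,"y": 0.64,"z": 0.3,"spin": 0},
    {"x": -1,"y": 0.64,"z": 0.3,"spin": 0},
    {"x": -1,"y": 0.64,"z": 0.3,"spin": 0}
  ]
}}

```text
time: 27.98
tool_pos: [0.5562, 0.0827, 0.2106]
ee_rot: [[-0.281, -0.96, 0.02], [-0.959, 0.281, 0.026], [-0.031, -0.012, -0.999]]
contact_force: [1.1, 0.7, 0.1]
gripper_width: 1.0
```

```bash
python3 go.py green .14
```

```text
t 27.98 grasp [0.5558 0.0822 0.2296] yaw 163.7 q [ 28.  -5.  -4.  -1. -89. -45.] tilt [0.0204 0.0259] along jaw 0.012 F [1.1 0.7 0.1] w 1.0
green .14 [-2.56  2.09  3.04]
```

Call:
{"name": "carry_out", "arguments": {
  "rows": [
    {"x": -0.9,"y": 0.6,"z": 0.3,"spin": 0},
    {"x": -0.8,"y": 0.6,"z": 0.6,"spin": 0},
    {"x": -0.3,"y": 0.5,"z": 1,"spin": 0},
    {"x": 0,"y": 0.3,"z": 0.8,"spin": 0},
    {"x": 0,"y": 0,"z": 0,"spin": 0},
    {"x": 0,"y": 0,"z": 0,"spin": 0}
  ]
}}

```text
time: 28.48
tool_pos: [0.5181, 0.1734, 0.1398]
ee_rot: [[-0.271, -0.962, 0.039], [-0.961, 0.273, 0.04], [-0.049, -0.026, -0.998]]
contact_force: [1.4, -0.3, 1.0]
gripper_width: 0.998
```

```bash
python3 go.py green .054
```

```text
t 28.48 grasp [0.5173 0.1726 0.1588] yaw 164.2 q [ 39.  -8. -15.  -0. -80. -55.] tilt [0.0388 0.04  ] along jaw 0.026 F [ 1.4 -0.3  1. ] w 0.998
green .054 [0.05 0.07 3.49]
```

Call:
{"name": "carry_out", "arguments": {
  "rows": [
    {"x": 0.05,"y": 0.05,"z": 0.7,"spin": 0},
    {"x": 0,"y": 0,"z": 1,"spin": 0},
    {"x": 0,"y": 0,"z": 1,"spin": 0},
    {"x": 0,"y": 0,"z": 0.6,"spin": 0},
    {"x": 0,"y": 0,"z": 0,"spin": 0}
  ]
}}

```text
time: 28.9
tool_pos: [0.5308, 0.1782, 0.0539]
ee_rot: [[-0.273, -0.96, 0.06], [-0.96, 0.276, 0.051], [-0.066, -0.044, -0.997]]
contact_force: [-1.7, -0.2, -0.7]
gripper_width: 1.003
```

```bash
python3 go.py green .054
```

```text
t 28.9 grasp [0.5297 0.1772 0.0728] yaw 164.0 q [ 39.  -5. -21.  -0. -69. -55.] tilt [0.0602 0.0511] along jaw 0.044 F [-1.7 -0.2 -0.7] w 1.003
green .054 [0.18 0.36 0.6 ]
```

Call:
{"name": "carry_out", "arguments": {
  "rows": [
    {"x": 0.15,"y": 0.4,"z": 0.4,"spin": 0},
    {"x": 0.05,"y": 0.15,"z": 0.25,"spin": 0},
    {"x": 0,"y": 0,"z": 0,"spin": 0}
  ]
}}

```text
time: 29.15
tool_pos: [0.5194, 0.178, 0.0404]
ee_rot: [[-0.275, -0.959, 0.069], [-0.959, 0.278, 0.054], [-0.071, -0.051, -0.996]]
contact_force: [-0.2, -0.2, 0.1]
gripper_width: 0.996
```

```bash
python3 go.py green .054
```

```text
t 29.15 grasp [0.5181 0.177  0.0593] yaw 163.8 q [ 40.  -6. -24.   0. -67. -56.] tilt [0.0688 0.0539] along jaw 0.051 F [-0.2 -0.2  0.1] w 0.996
green .054 [ 0.04 -0.03  0.18]
```

Call:
{"name": "carry_out", "arguments": {
  "rows": [
    {"x": 0.03,"y": 0,"z": 0.2,"spin": 0},
    {"x": 0,"y": 0,"z": 0.03,"spin": 0},
    {"x": 0,"y": 0,"z": 0,"spin": 0},
    {"x": 0,"y": 0,"z": 0,"spin": 0},
    {"x": 0,"y": 0,"z": 0,"spin": 0},
    {"x": 0,"y": 0,"z": 0,"spin": 0}
  ],
  "gripper": 0
}}

```text
time: 29.65
tool_pos: [0.5245, 0.1789, 0.0409]
ee_rot: [[-0.274, -0.959, 0.078], [-0.959, 0.279, 0.058], [-0.078, -0.059, -0.995]]
contact_force: [0.7, 0.5, -0.3]
gripper_width: 0.455
```

```bash
python3 go.py p2 .17
```

```text
t 29.65 grasp [0.523  0.1778 0.0598] yaw 163.8 q [ 40.  -6. -24.   0. -67. -56.] tilt [0.0781 0.0584] along jaw 0.059 F [ 0.7  0.5 -0.3] w 0.455
p2 .17 [14.1  -5.43 -4.47]
```

Call:
{"name": "carry_out", "arguments": {
  "rows": [
    {"x": 0,"y": 0,"z": -0.4,"spin": 0},
    {"x": 0,"y": 0,"z": -1,"spin": 0},
    {"x": 0,"y": 0,"z": -1,"spin": 0},
    {"x": 0,"y": 0,"z": -1,"spin": 0},
    {"x": 0.4,"y": -0.2,"z": -0.5,"spin": 0},
    {"x": 0.8,"y": -0.4,"z": 0,"spin": 0},
    {"x": 1,"y": -0.4,"z": 0,"spin": 0},
    {"x": 1,"y": -0.4,"z": 0,"spin": 0},
    {"x": 1,"y": -0.4,"z": 0,"spin": 0},
    {"x": 1,"y": -0.4,"z": 0,"spin": 0}
  ]
}}

```text
time: 30.48
tool_pos: [0.5354, 0.0016, 0.164]
ee_rot: [[-0.263, -0.961, 0.083], [-0.962, 0.268, 0.059], [-0.079, -0.064, -0.995]]
contact_force: [1.2, 0.1, -1.0]
gripper_width: 0.458
```

Call:
{"name": "carry_out", "arguments": {
  "rows": [
    {"x": 1,"y": -0.4,"z": 0,"spin": 0},
    {"x": 1,"y": -0.4,"z": 0,"spin": 0},
    {"x": 1,"y": -0.4,"z": 0,"spin": 0},
    {"x": 1,"y": -0.4,"z": 0,"spin": 0},
    {"x": 1,"y": -0.4,"z": 0,"spin": 0},
    {"x": 0.9,"y": -0.3,"z": 0,"spin": 0},
    {"x": 0,"y": 0,"z": 0,"spin": 0},
    {"x": 0,"y": 0,"z": 0,"spin": 0}
  ]
}}

```text
time: 31.15
tool_pos: [0.5536, -0.2033, 0.162]
ee_rot: [[-0.267, -0.96, 0.088], [-0.96, 0.273, 0.057], [-0.078, -0.069, -0.995]]
contact_force: [-0.2, 0.1, -0.0]
gripper_width: 0.457
```

```bash
python3 go.py p2 .15
```

```text
t 31.15 grasp [ 0.5519 -0.2044  0.1809] yaw 164.1 q [ -3.  -2.  -6.  -4. -82. -12.] tilt [0.0879 0.0566] along jaw 0.069 F [-0.2  0.1 -0. ] w 0.457
p2 .15 [ 2.52 -0.66  0.88]
```

Call:
{"name": "carry_out", "arguments": {
  "rows": [
    {"x": 0.9,"y": -0.2,"z": 0,"spin": 0},
    {"x": 1,"y": -0.2,"z": 0,"spin": 0},
    {"x": 0.6,"y": -0.1,"z": 0.3,"spin": 0},
    {"x": 0.1,"y": -0.1,"z": 0.8,"spin": 0},
    {"x": 0,"y": 0.1,"z": 0.8,"spin": 0},
    {"x": 0,"y": 0.1,"z": 0.6,"spin": 0},
    {"x": 0,"y": 0,"z": 0,"spin": 0}
  ]
}}

```text
time: 31.73
tool_pos: [0.5528, -0.2777, 0.0864]
ee_rot: [[-0.262, -0.96, 0.095], [-0.962, 0.268, 0.055], [-0.078, -0.077, -0.994]]
contact_force: [0.0, 0.8, -2.3]
gripper_width: 0.457
```

```bash
python3 go.py p2 .085 .06
```

```text
t 31.73 grasp [ 0.551  -0.2788  0.1053] yaw 164.4 q [-11.   4.  -7.  -4. -74.  -4.] tilt [0.0946 0.0548] along jaw 0.077 F [ 0.   0.8 -2.3] w 0.457
p2 .085 [ 0.11 -0.03  0.68]
p2 .06 [0.17 0.04 1.5 ]
```

Call:
{"name": "carry_out", "arguments": {
  "rows": [
    {"x": 0.15,"y": 0.1,"z": 0.6,"spin": 0},
    {"x": 0.05,"y": 0.05,"z": 0.6,"spin": 0},
    {"x": 0,"y": 0,"z": 0.1,"spin": 0},
    {"x": 0,"y": 0,"z": 0,"spin": 0}
  ]
}}

```text
time: 32.07
tool_pos: [0.5527, -0.2783, 0.0514]
ee_rot: [[-0.258, -0.961, 0.098], [-0.963, 0.263, 0.053], [-0.076, -0.081, -0.994]]
contact_force: [1.2, -0.5, -0.7]
gripper_width: 0.458
```

```bash
python3 go.py p2 .06
python3 - <<'E'
from cell import vision
import cv2
a=vision.camera("scene")["image"]
cv2.imwrite("pics/p7.png",cv2.resize(a[100:220,100:260],(800,600),interpolation=cv2.INTER_CUBIC))
E
```

```text
t 32.07 grasp [ 0.5508 -0.2793  0.0703] yaw 164.7 q [-11.   5. -10.  -4. -70.  -3.] tilt [0.0978 0.0526] along jaw 0.081 F [ 1.2 -0.5 -0.7] w 0.458
p2 .06 [ 0.06 -0.05  0.35]
```

View pics/p7.png

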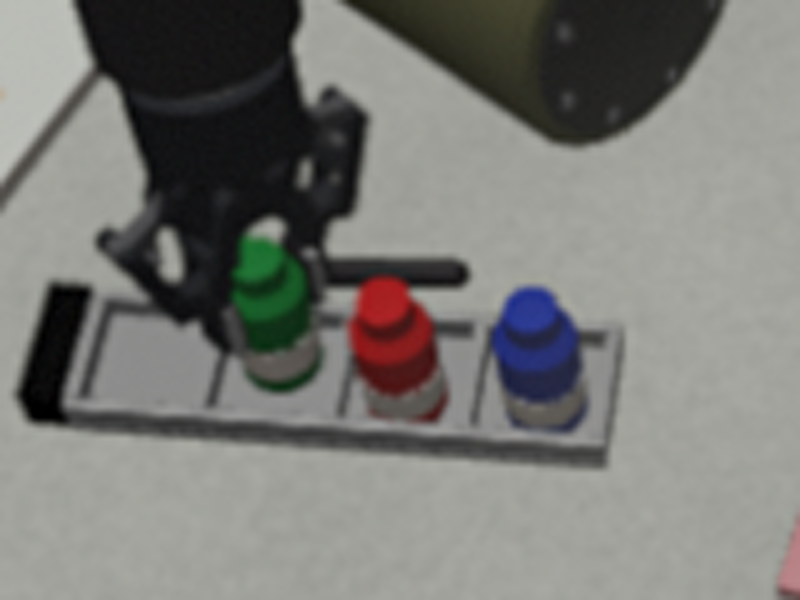

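Green is over the third compartment (about (280,370)), upright and parallel to the others. Lowering until contact.

Call:
{"name": "carry_out", "arguments": {
  "rows": [
    {"x": 0.05,"y": -0.05,"z": 0.25,"spin": 0},
    {"x": 0,"y": 0,"z": 0.1,"spin": 0}
  ]
}}

```text
time: 32.28
tool_pos: [0.5572, -0.2798, 0.0452]
ee_rot: [[-0.256, -0.961, 0.103], [-0.964, 0.262, 0.051], [-0.076, -0.087, -0.993]]
contact_force: [-0.5, -0.9, -2.6]
gripper_width: 0.457
```

Call:
{"name": "carry_out", "arguments": {
  "rows": [
    {"x": 0,"y": 0,"z": 0.08,"spin": 0},
    {"x": 0,"y": 0,"z": 0.03,"spin": 0}
  ]
}}

```text
time: 32.45
tool_pos: [0.5585, -0.2797, 0.0429]
ee_rot: [[-0.255, -0.961, 0.105], [-0.964, 0.262, 0.05], [-0.076, -0.089, -0.993]]
contact_force: [-0.1, -1.1, -1.5]
gripper_width: 0.456
```

```bash
python3 go.py p2 .058
```

```text
t 32.45 grasp [ 0.5565 -0.2807  0.0618] yaw 164.8 q [-11.   6. -10.  -4. -69.  -3.] tilt [0.1051 0.05  ] along jaw 0.089 F [-0.1 -1.1 -1.5] w 0.456
p2 .058 [0.05 0.12 0.11]
```

Call:
{"name": "carry_out", "arguments": {
  "rows": [
    {"x": 0.03,"y": 0.12,"z": 0.12,"spin": 0},
    {"x": 0,"y": 0,"z": 0.03,"spin": 0}
  ]
}}

```text
time: 32.62
tool_pos: [0.5568, -0.2802, 0.0405]
ee_rot: [[-0.255, -0.961, 0.11], [-0.964, 0.261, 0.048], [-0.074, -0.094, -0.993]]
contact_force: [-0.8, 0.4, 2.9]
gripper_width: 0.457
```

Call:
{"name": "carry_out", "arguments": {
  "rows": [
    {"x": 0,"y": 0,"z": 0.08,"spin": 0},
    {"x": 0,"y": 0,"z": 0.02,"spin": 0}
  ]
}}

```text
time: 32.78
tool_pos: [0.5572, -0.2807, 0.0408]
ee_rot: [[-0.254, -0.961, 0.111], [-0.964, 0.26, 0.046], [-0.073, -0.095, -0.993]]
contact_force: [1.0, 0.1, -0.6]
gripper_width: 0.457
```

Call:
{"name": "carry_out", "arguments": {
  "rows": [
    {"x": 0,"y": 0,"z": 0.06,"spin": 0}
  ]
}}

```text
time: 32.87
tool_pos: [0.5575, -0.281, 0.0404]
ee_rot: [[-0.254, -0.961, 0.112], [-0.965, 0.26, 0.045], [-0.072, -0.096, -0.993]]
contact_force: [-4.2, 1.7, 10.6]
gripper_width: 0.459
```

Call:
{"name": "carry_out", "arguments": {
  "rows": [
    {"x": 0,"y": 0,"z": 0,"spin": 0},
    {"x": 0,"y": 0,"z": 0,"spin": 0},
    {"x": 0,"y": 0,"z": 0,"spin": 0},
    {"x": 0,"y": 0,"z": 0,"spin": 0}
  ],
  "gripper": 0.85
}}

```text
time: 33.2
tool_pos: [0.5572, -0.2811, 0.0398]
ee_rot: [[-0.254, -0.961, 0.112], [-0.964, 0.26, 0.045], [-0.073, -0.097, -0.993]]
contact_force: [-0.5, 0.4, -0.1]
gripper_width: 0.85
```

Call:
{"name": "carry_out", "arguments": {
  "rows": [
    {"x": 0,"y": 0,"z": -0.8,"spin": 0},
    {"x": 0,"y": 0,"z": -1,"spin": 0},
    {"x": 0,"y": 0,"z": -1,"spin": 0},
    {"x": 0,"y": 0,"z": -1,"spin": 0},
    {"x": 0,"y": -0.9,"z": -1,"spin": 0},
    {"x": 0,"y": -1,"z": -1,"spin": 0},
    {"x": 0,"y": -0.6,"z": -1,"spin": 0},
    {"x": 0,"y": 0,"z": -0.7,"spin": 0},
    {"x": 0,"y": 0,"z": 0,"spin": 0},
    {"x": 0,"y": 0,"z": 0,"spin": 0}
  ]
}}

```text
time: 34.03
tool_pos: [0.603, -0.3116, 0.271]
ee_rot: [[-0.256, -0.962, 0.099], [-0.964, 0.262, 0.05], [-0.074, -0.083, -0.994]]
contact_force: [-0.6, 0.3, -1.6]
gripper_width: 0.85
```

```bash
python3 go.py yellow .17
```

```text
t 34.03 grasp [ 0.6011 -0.3125  0.2899] yaw 164.8 q [-13.  11.  20.  -4. -94.  -3.] tilt [0.0993 0.0498] along jaw 0.083 F [-0.6  0.3 -1.6] w 0.85
yellow .17 [-12.69   8.02   4.29]
```

Call:
{"name": "carry_out", "arguments": {
  "rows": [
    {"x": -1,"y": 0.2,"z": 0,"spin": 0},
    {"x": -1,"y": 0.2,"z": 0,"spin": 0},
    {"x": -1,"y": 0.2,"z": 0,"spin": 0},
    {"x": -1,"y": 0.2,"z": 0,"spin": 0},
    {"x": -1,"y": 0.2,"z": 0,"spin": 0},
    {"x": -1,"y": 0.2,"z": 0,"spin": 0},
    {"x": -1,"y": 0.2,"z": 0,"spin": 0},
    {"x": -1,"y": 0.2,"z": 0,"spin": 0},
    {"x": -1,"y": 0.2,"z": 0,"spin": 0},
    {"x": -1,"y": 0.2,"z": 0,"spin": 0}
  ],
  "gripper": 1
}}

```text
time: 34.87
tool_pos: [0.6182, 0.0011, 0.2738]
ee_rot: [[-0.267, -0.96, 0.082], [-0.961, 0.271, 0.051], [-0.071, -0.065, -0.995]]
contact_force: [0.3, 0.3, -0.1]
gripper_width: 0.997
```

Call:
{"name": "carry_out", "arguments": {
  "rows": [
    {"x": -1,"y": 0.2,"z": 0,"spin": 0},
    {"x": -0.8,"y": 0.2,"z": 0,"spin": 0},
    {"x": 0,"y": 0,"z": 0,"spin": 0},
    {"x": 0,"y": 0,"z": 0,"spin": 0}
  ]
}}

```text
time: 35.2
tool_pos: [0.6184, 0.0652, 0.2708]
ee_rot: [[-0.26, -0.963, 0.074], [-0.963, 0.264, 0.051], [-0.069, -0.058, -0.996]]
contact_force: [0.3, 0.1, 0.8]
gripper_width: 1.004
```

```bash
python3 go.py yellow .17
python3 - <<'E'
from cell import vision
import cv2
a=vision.camera("scene")["image"]
cv2.imwrite("pics/p8.png",cv2.resize(a[100:340,80:400],(800,600),interpolation=cv2.INTER_CUBIC))
E
```

```text
t 35.2 grasp [0.617  0.0642 0.2897] yaw 164.7 q [ 24.   2.   9.  -1. -92. -39.] tilt [0.0741 0.0512] along jaw 0.058 F [0.3 0.1 0.8] w 1.004
yellow .17 [-0.46  5.15  3.74]
```

View pics/p8.png

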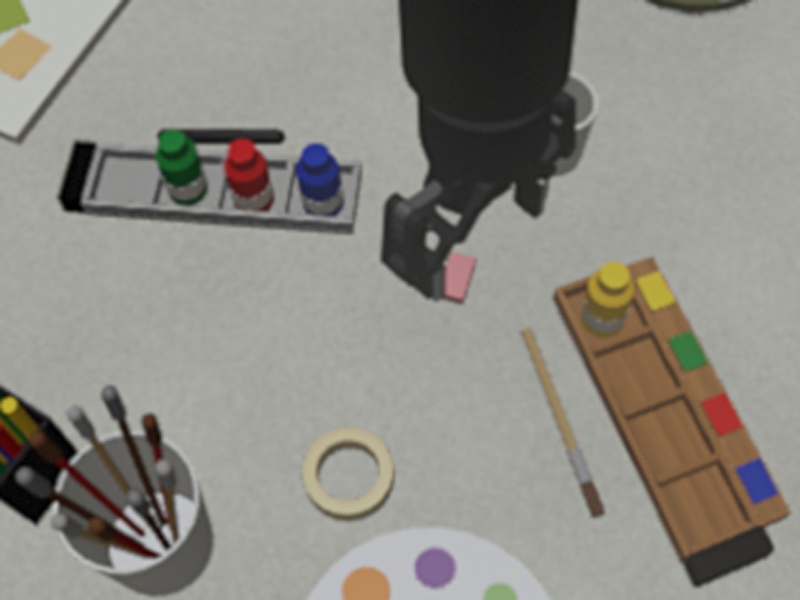

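Blue, red and green stand upright in compartments 4, 3 and 2, and yellow is still in the supply rack. Next I'll take out the tool tilt.

Call:
{"name": "carry_out", "arguments": {
  "rows": [
    {"x": -0.75,"y": -0.85,"z": -0.1,"spin": 0},
    {"x": -0.75,"y": -0.85,"z": -0.1,"spin": 0},
    {"x": -0.75,"y": -0.85,"z": -0.1,"spin": 0},
    {"x": 0,"y": 0,"z": 0,"spin": 0},
    {"x": 0,"y": 0,"z": 0,"spin": 0},
    {"x": 0.7,"y": 0.8,"z": 0,"spin": 0},
    {"x": 0.7,"y": 0.8,"z": 0,"spin": 0},
    {"x": 0,"y": 0,"z": 0,"spin": 0},
    {"x": 0,"y": 0,"z": 0,"spin": 0},
    {"x": 0,"y": 0,"z": 0,"spin": 0}
  ]
}}

```text
time: 36.08
tool_pos: [0.6496, 0.0711, 0.2611]
ee_rot: [[-0.272, -0.961, 0.043], [-0.961, 0.274, 0.039], [-0.049, -0.031, -0.998]]
contact_force: [0.6, -0.6, -0.4]
gripper_width: 1.001
```

Call:
{"name": "carry_out", "arguments": {
  "rows": [
    {"x": -0.7,"y": -0.8,"z": -0.2,"spin": 0},
    {"x": -0.7,"y": -0.8,"z": -0.2,"spin": 0},
    {"x": 0,"y": 0,"z": 0,"spin": 0},
    {"x": 0,"y": 0,"z": 0,"spin": 0},
    {"x": 0,"y": 0,"z": 0,"spin": 0},
    {"x": 0.7,"y": 0.8,"z": 0,"spin": 0},
    {"x": 0.7,"y": 0.8,"z": 0,"spin": 0},
    {"x": 0,"y": 0,"z": 0,"spin": 0},
    {"x": 0,"y": 0,"z": 0,"spin": 0},
    {"x": 0,"y": 0,"z": 0,"spin": 0}
  ]
}}

```text
time: 36.92
tool_pos: [0.6465, 0.0668, 0.2658]
ee_rot: [[-0.276, -0.961, 0.032], [-0.96, 0.277, 0.035], [-0.043, -0.021, -0.999]]
contact_force: [0.7, -0.5, -0.2]
gripper_width: 1.001
```

Call:
{"name": "carry_out", "arguments": {
  "rows": [
    {"x": -0.7,"y": -0.8,"z": -0.2,"spin": 0},
    {"x": -0.7,"y": -0.8,"z": -0.2,"spin": 0},
    {"x": 0,"y": 0,"z": 0,"spin": 0},
    {"x": 0,"y": 0,"z": 0,"spin": 0},
    {"x": 0,"y": 0,"z": 0,"spin": 0},
    {"x": 0.7,"y": 0.8,"z": 0,"spin": 0},
    {"x": 0.7,"y": 0.8,"z": 0,"spin": 0},
    {"x": 0,"y": 0,"z": 0,"spin": 0},
    {"x": 0,"y": 0,"z": 0,"spin": 0},
    {"x": 0,"y": 0,"z": 0,"spin": 0}
  ]
}}

```text
time: 37.75
tool_pos: [0.6444, 0.0658, 0.2712]
ee_rot: [[-0.276, -0.961, 0.023], [-0.96, 0.277, 0.032], [-0.038, -0.013, -0.999]]
contact_force: [-0.2, -0.7, 0.1]
gripper_width: 1.002
```

```bash
python3 go.py yellow .17
```

```text
t 37.75 grasp [0.644  0.0651 0.2902] yaw 163.9 q [ 23.   9.  16.  -1. -96. -39.] tilt [0.0234 0.0325] along jaw 0.013 F [-0.2 -0.7  0.1] w 1.002
yellow .17 [-0.22  5.85  3.94]
```

Call:
{"name": "carry_out", "arguments": {
  "rows": [
    {"x": -0.7,"y": -0.8,"z": -0.1,"spin": 0},
    {"x": -0.7,"y": -0.8,"z": -0.1,"spin": 0},
    {"x": -0.4,"y": -0.5,"z": 0,"spin": 0},
    {"x": 0,"y": 0,"z": 0,"spin": 0},
    {"x": 0,"y": 0,"z": 0,"spin": 0},
    {"x": 0.7,"y": 0.8,"z": 0,"spin": 0},
    {"x": 0.7,"y": 0.8,"z": 0,"spin": 0},
    {"x": 0,"y": 0,"z": 0,"spin": 0},
    {"x": 0,"y": 0,"z": 0,"spin": 0},
    {"x": 0,"y": 0,"z": 0,"spin": 0}
  ]
}}

```text
time: 38.58
tool_pos: [0.6619, 0.0733, 0.272]
ee_rot: [[-0.276, -0.961, 0.016], [-0.961, 0.276, 0.03], [-0.033, -0.007, -0.999]]
contact_force: [0.6, -0.1, -0.2]
gripper_width: 0.999
```

```bash
python3 go.py yellow .15
```

```text
t 38.58 grasp [0.6616 0.0727 0.291 ] yaw 163.9 q [ 23.  12.  20.  -1. -97. -39.] tilt [0.0163 0.0301] along jaw 0.007 F [ 0.6 -0.1 -0.2] w 0.999
yellow .15 [0.19 6.33 4.65]
```

Call:
{"name": "carry_out", "arguments": {
  "rows": [
    {"x": 0,"y": 0.6,"z": 0.4,"spin": 0},
    {"x": 0,"y": 1,"z": 0.7,"spin": 0},
    {"x": 0,"y": 1,"z": 0.7,"spin": 0},
    {"x": 0,"y": 1,"z": 0.7,"spin": 0},
    {"x": 0,"y": 1,"z": 0.7,"spin": 0},
    {"x": 0,"y": 1,"z": 0.7,"spin": 0},
    {"x": 0,"y": 0.5,"z": 0.5,"spin": 0},
    {"x": 0,"y": 0,"z": 0,"spin": 0},
    {"x": 0,"y": 0,"z": 0,"spin": 0}
  ]
}}

```text
time: 39.33
tool_pos: [0.4878, 0.1321, 0.1399]
ee_rot: [[-0.277, -0.96, 0.033], [-0.96, 0.278, 0.039], [-0.046, -0.021, -0.999]]
contact_force: [0.2, -0.5, 0.0]
gripper_width: 0.997
```

```bash
python3 go.py yellow .12 .055
```

```text
t 39.33 grasp [0.4872 0.1314 0.1589] yaw 163.8 q [ 38. -14. -20.  -1. -82. -54.] tilt [0.0335 0.0387] along jaw 0.021 F [ 0.2 -0.5  0. ] w 0.997
yellow .12 [0.36 0.19 1.28]
yellow .055 [0.46 0.24 3.44]
```

Call:
{"name": "carry_out", "arguments": {
  "rows": [
    {"x": 0.2,"y": 0.2,"z": 0.7,"spin": 0},
    {"x": 0.15,"y": 0.2,"z": 1,"spin": 0},
    {"x": 0.1,"y": 0.2,"z": 0.9,"spin": 0},
    {"x": 0,"y": 0,"z": 0.3,"spin": 0},
    {"x": 0,"y": 0,"z": 0,"spin": 0}
  ]
}}

```text
time: 39.75
tool_pos: [0.4777, 0.1301, 0.0592]
ee_rot: [[-0.277, -0.96, 0.048], [-0.959, 0.279, 0.046], [-0.057, -0.033, -0.998]]
contact_force: [0.5, -0.5, 1.2]
gripper_width: 0.999
```

```bash
python3 go.py yellow .055
```

```text
t 39.75 grasp [0.4767 0.1292 0.0782] yaw 163.8 q [ 38. -15. -29.  -0. -72. -54.] tilt [0.048  0.0455] along jaw 0.033 F [ 0.5 -0.5  1.2] w 0.999
yellow .055 [ 0.18 -0.13  0.77]
```

Call:
{"name": "carry_out", "arguments": {
  "rows": [
    {"x": 0.15,"y": -0.1,"z": 0.5,"spin": 0},
    {"x": 0.05,"y": 0,"z": 0.35,"spin": 0},
    {"x": 0,"y": 0,"z": 0.05,"spin": 0}
  ]
}}

```text
time: 40.0
tool_pos: [0.4852, 0.1258, 0.0372]
ee_rot: [[-0.277, -0.959, 0.055], [-0.959, 0.28, 0.047], [-0.061, -0.04, -0.997]]
contact_force: [-0.4, 0.5, 1.0]
gripper_width: 0.998
```

```bash
python3 go.py yellow .053
```

```text
t 40.0 grasp [0.4842 0.1249 0.0562] yaw 163.7 q [ 37. -13. -30.  -0. -69. -54.] tilt [0.055  0.0474] along jaw 0.04 F [-0.4  0.5  1. ] w 0.998
yellow .053 [0.07 0.13 0.1 ]
```

Call:
{"name": "carry_out", "arguments": {
  "rows": [
    {"x": 0.05,"y": 0.15,"z": 0.15,"spin": 0},
    {"x": 0,"y": 0,"z": 0.04,"spin": 0},
    {"x": 0,"y": 0,"z": 0.03,"spin": 0},
    {"x": 0,"y": 0,"z": 0.02,"spin": 0},
    {"x": 0,"y": 0,"z": 0,"spin": 0},
    {"x": 0,"y": 0,"z": 0,"spin": 0}
  ],
  "gripper": 0
}}

```text
time: 40.5
tool_pos: [0.4835, 0.1274, 0.0343]
ee_rot: [[-0.277, -0.959, 0.061], [-0.959, 0.28, 0.049], [-0.064, -0.044, -0.997]]
contact_force: [0.0, 0.4, -1.3]
gripper_width: 0.461
```

```bash
python3 go.py p1 .17
```

```text
t 40.5 grasp [0.4824 0.1265 0.0532] yaw 163.7 q [ 38. -14. -31.  -0. -68. -54.] tilt [0.0606 0.0495] along jaw 0.044 F [ 0.   0.4 -1.3] w 0.461
p1 .17 [13.72 -7.64 -4.45]
```

Call:
{"name": "carry_out", "arguments": {
  "rows": [
    {"x": 0,"y": 0,"z": -0.4,"spin": 0},
    {"x": 0,"y": 0,"z": -1,"spin": 0},
    {"x": 0,"y": 0,"z": -1,"spin": 0},
    {"x": 0,"y": 0,"z": -1,"spin": 0},
    {"x": 0.4,"y": -0.2,"z": -0.7,"spin": 0},
    {"x": 0.8,"y": -0.4,"z": -0.1,"spin": 0},
    {"x": 1,"y": -0.55,"z": 0,"spin": 0},
    {"x": 1,"y": -0.55,"z": 0,"spin": 0},
    {"x": 1,"y": -0.55,"z": 0,"spin": 0},
    {"x": 1,"y": -0.55,"z": 0,"spin": 0}
  ]
}}

```text
time: 41.33
tool_pos: [0.5128, -0.0534, 0.1608]
ee_rot: [[-0.265, -0.962, 0.062], [-0.962, 0.268, 0.051], [-0.065, -0.046, -0.997]]
contact_force: [1.0, 1.0, -1.0]
gripper_width: 0.454
```

Call:
{"name": "carry_out", "arguments": {
  "rows": [
    {"x": 1,"y": -0.55,"z": 0,"spin": 0},
    {"x": 1,"y": -0.55,"z": 0,"spin": 0},
    {"x": 1,"y": -0.55,"z": 0,"spin": 0},
    {"x": 1,"y": -0.55,"z": 0,"spin": 0},
    {"x": 0.7,"y": -0.4,"z": 0,"spin": 0},
    {"x": 0,"y": 0,"z": 0,"spin": 0}
  ]
}}

```text
time: 41.83
tool_pos: [0.5507, -0.2232, 0.1538]
ee_rot: [[-0.269, -0.961, 0.061], [-0.961, 0.272, 0.051], [-0.065, -0.045, -0.997]]
contact_force: [-0.4, 0.5, -1.9]
gripper_width: 0.456
```

```bash
python3 go.py p1 .17
```

```text
t 41.83 grasp [ 0.5495 -0.2242  0.1728] yaw 164.2 q [ -5.  -0.  -5.  -3. -82. -11.] tilt [0.0611 0.0508] along jaw 0.045 F [-0.4  0.5 -1.9] w 0.456
p1 .17 [ 3.41 -2.01 -0.04]
```

Tilt is unchanged since the pick.

Call:
{"name": "carry_out", "arguments": {
  "rows": [
    {"x": 0.8,"y": -0.4,"z": -0.1,"spin": 0},
    {"x": 1,"y": -0.6,"z": 0,"spin": 0},
    {"x": 1,"y": -0.6,"z": 0,"spin": 0},
    {"x": 0.4,"y": -0.3,"z": 0,"spin": 0},
    {"x": 0,"y": 0,"z": 0,"spin": 0},
    {"x": 0,"y": 0,"z": 0,"spin": 0}
  ]
}}

```text
time: 42.33
tool_pos: [0.5797, -0.3363, 0.1501]
ee_rot: [[-0.271, -0.961, 0.058], [-0.96, 0.274, 0.053], [-0.067, -0.041, -0.997]]
contact_force: [0.4, 0.0, -1.0]
gripper_width: 0.457
```

```bash
python3 go.py p1 .09
```

```text
t 42.33 grasp [ 0.5786 -0.3373  0.1691] yaw 164.1 q [-15.  12.   8.  -4. -84.  -0.] tilt [0.0575 0.0531] along jaw 0.041 F [ 0.4  0.  -1. ] w 0.457
p1 .09 [0.22 0.05 2.63]
```

Call:
{"name": "carry_out", "arguments": {
  "rows": [
    {"x": 0.1,"y": 0.05,"z": 0.6,"spin": 0},
    {"x": 0.1,"y": 0.05,"z": 0.8,"spin": 0},
    {"x": 0.05,"y": 0,"z": 0.8,"spin": 0},
    {"x": 0,"y": 0,"z": 0.6,"spin": 0},
    {"x": 0,"y": 0,"z": 0.2,"spin": 0}
  ]
}}

```text
time: 42.75
tool_pos: [0.5815, -0.3344, 0.0606]
ee_rot: [[-0.268, -0.961, 0.063], [-0.961, 0.271, 0.052], [-0.067, -0.047, -0.997]]
contact_force: [-1.0, 0.1, -2.3]
gripper_width: 0.452
```

```bash
python3 go.py p1 .055
python3 - <<'E'
from cell import vision
import cv2
a=vision.camera("scene")["image"]
cv2.imwrite("pics/p9.png",cv2.resize(a[100:220,90:250],(800,600),interpolation=cv2.INTER_CUBIC))
E
```

```text
t 42.75 grasp [ 0.5803 -0.3354  0.0795] yaw 164.3 q [-15.  14.   1.  -4. -74.   0.] tilt [0.0634 0.0518] along jaw 0.047 F [-1.   0.1 -2.3] w 0.452
p1 .055 [0.17 0.02 0.81]
```

View pics/p9.png

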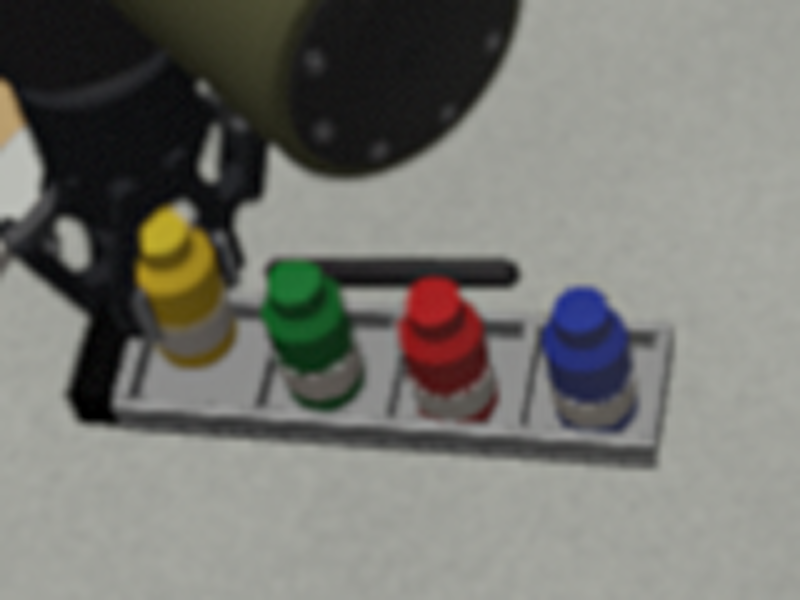

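Yellow is over the compartment next to the black end, upright. Lowering.

Call:
{"name": "carry_out", "arguments": {
  "rows": [
    {"x": 0.1,"y": 0,"z": 0.45,"spin": 0},
    {"x": 0.05,"y": 0,"z": 0.2,"spin": 0},
    {"x": 0,"y": 0,"z": 0,"spin": 0}
  ]
}}

```text
time: 43.05
tool_pos: [0.5827, -0.3367, 0.0419]
ee_rot: [[-0.265, -0.962, 0.066], [-0.962, 0.268, 0.051], [-0.066, -0.05, -0.997]]
contact_force: [0.8, -1.2, -1.9]
gripper_width: 0.457
```

```bash
python3 go.py p1 .054
```

```text
t 43.05 grasp [ 0.5815 -0.3377  0.0609] yaw 164.4 q [-15.  15.   0.  -4. -72.   1.] tilt [0.0655 0.0506] along jaw 0.05 F [ 0.8 -1.2 -1.9] w 0.457
p1 .054 [0.07 0.05 0.22]
```

Call:
{"name": "carry_out", "arguments": {
  "rows": [
    {"x": 0.05,"y": 0.05,"z": 0.12,"spin": 0},
    {"x": 0,"y": 0,"z": 0.05,"spin": 0}
  ]
}}

```text
time: 43.22
tool_pos: [0.5818, -0.3378, 0.0379]
ee_rot: [[-0.264, -0.962, 0.067], [-0.962, 0.268, 0.05], [-0.066, -0.052, -0.996]]
contact_force: [-1.3, 0.0, -1.7]
gripper_width: 0.459
```

Call:
{"name": "carry_out", "arguments": {
  "rows": [
    {"x": 0,"y": 0,"z": 0.06,"spin": 0},
    {"x": 0,"y": 0,"z": 0.02,"spin": 0}
  ]
}}

```text
time: 43.38
tool_pos: [0.5824, -0.3381, 0.0364]
ee_rot: [[-0.265, -0.962, 0.069], [-0.962, 0.268, 0.049], [-0.066, -0.053, -0.996]]
contact_force: [-0.3, 0.2, -1.0]
gripper_width: 0.456
```

Call:
{"name": "carry_out", "arguments": {
  "rows": [
    {"x": 0,"y": 0,"z": 0.06,"spin": 0},
    {"x": 0,"y": 0,"z": 0.03,"spin": 0}
  ]
}}

```text
time: 43.55
tool_pos: [0.583, -0.3383, 0.0345]
ee_rot: [[-0.265, -0.962, 0.07], [-0.962, 0.268, 0.048], [-0.065, -0.055, -0.996]]
contact_force: [0.2, -0.1, -1.1]
gripper_width: 0.458
```

Call:
{"name": "carry_out", "arguments": {
  "rows": [
    {"x": 0,"y": 0,"z": 0.05,"spin": 0}
  ]
}}

```text
time: 43.63
tool_pos: [0.5833, -0.3384, 0.0337]
ee_rot: [[-0.265, -0.962, 0.071], [-0.962, 0.268, 0.048], [-0.065, -0.056, -0.996]]
contact_force: [-3.2, 2.4, 9.1]
gripper_width: 0.456
```

Contact (9 N). Release and rise.

Call:
{"name": "carry_out", "arguments": {
  "rows": [
    {"x": 0,"y": 0,"z": 0,"spin": 0},
    {"x": 0,"y": 0,"z": 0,"spin": 0},
    {"x": 0,"y": 0,"z": 0,"spin": 0},
    {"x": 0,"y": 0,"z": 0,"spin": 0}
  ],
  "gripper": 0.85
}}

```text
time: 43.97
tool_pos: [0.584, -0.3388, 0.0347]
ee_rot: [[-0.264, -0.962, 0.073], [-0.962, 0.268, 0.047], [-0.064, -0.058, -0.996]]
contact_force: [-0.3, -0.4, -0.0]
gripper_width: 0.849
```

Call:
{"name": "carry_out", "arguments": {
  "rows": [
    {"x": 0,"y": 0,"z": -0.8,"spin": 0},
    {"x": 0,"y": 0,"z": -1,"spin": 0},
    {"x": 0,"y": 0,"z": -1,"spin": 0},
    {"x": 0,"y": 0,"z": -1,"spin": 0},
    {"x": -0.5,"y": 0,"z": -1,"spin": 0},
    {"x": -1,"y": 0,"z": -0.5,"spin": 0},
    {"x": -1,"y": 0,"z": 0,"spin": 0},
    {"x": -1,"y": 0,"z": 0,"spin": 0},
    {"x": -1,"y": 0,"z": 0,"spin": 0},
    {"x": -1,"y": 0,"z": 0,"spin": 0}
  ]
}}

```text
time: 44.8
tool_pos: [0.6146, -0.1879, 0.2111]
ee_rot: [[-0.275, -0.959, 0.072], [-0.959, 0.278, 0.047], [-0.066, -0.056, -0.996]]
contact_force: [0.5, 1.0, -0.5]
gripper_width: 0.849
```

Call:
{"name": "carry_out", "arguments": {
  "rows": [
    {"x": -1,"y": 0,"z": 0,"spin": 0},
    {"x": -1,"y": 0,"z": 0,"spin": 0},
    {"x": -1,"y": 0,"z": 0,"spin": 0},
    {"x": 0,"y": 0,"z": 0,"spin": 0},
    {"x": 0,"y": 0,"z": 0,"spin": 0},
    {"x": 0,"y": 0,"z": 0,"spin": 0}
  ]
}}

```text
time: 45.3
tool_pos: [0.6415, -0.091, 0.2189]
ee_rot: [[-0.268, -0.961, 0.075], [-0.961, 0.272, 0.049], [-0.068, -0.059, -0.996]]
contact_force: [-0.2, -1.0, 0.1]
gripper_width: 0.847
```

```bash
python3 - <<'E'
from h import *
from cell import vision
cs={n:vision.camera(n) for n in("scene","top")}
a=cs["scene"]["image"];b=cs["top"]["image"]
cv2.imwrite("pics/p10.png",cv2.hconcat([cv2.resize(a[100:220,90:250],(400,300),interpolation=2),cv2.resize(b[130:235,280:420],(400,300),interpolation=2)]))
for n,c in cs.items():
    W=cloud(c);hsv=cv2.cvtColor(c["image"],cv2.COLOR_BGR2HSV)
    m=(W[...,2]>.082)&(W[...,2]<.1)&(W[...,1]<-.1)&(W[...,1]>-.38)&(W[...,0]>.45)&(W[...,0]<.63)&(hsv[...,1]>120)
    N,l,st,ce=cv2.connectedComponentsWithStats(m.astype(np.uint8))
    for i in range(1,N):
        if st[i,4]>15: print(n,W[l==i].mean(0).round(4),"topz",W[l==i][:,2].max().round(4),hsv[l==i].mean(0).round(0)[0])
E
python3 go.py p1 .1
```

```text
scene [ 0.5841 -0.3394  0.0895] topz 0.0947 25.0
scene [ 0.558  -0.2808  0.0899] topz 0.0955 67.0
top [ 0.5788 -0.3391  0.0886] topz 0.0953 28.0
top [ 0.5531 -0.2802  0.0897] topz 0.0968 66.0
top [ 0.5307 -0.2186  0.0893] topz 0.0951 29.0
top [ 0.5008 -0.1582  0.089 ] topz 0.0967 116.0
t 45.4 grasp [ 0.6399 -0.0929  0.2379] yaw 164.1 q [  8.   6.   8.  -2. -87. -24.] tilt [0.0748 0.0489] along jaw 0.059 F [ 0.1  0.3 -0.1] w 0.851
p1 .1 [ 8.73 -0.05  4.03]
```

View pics/p10.png

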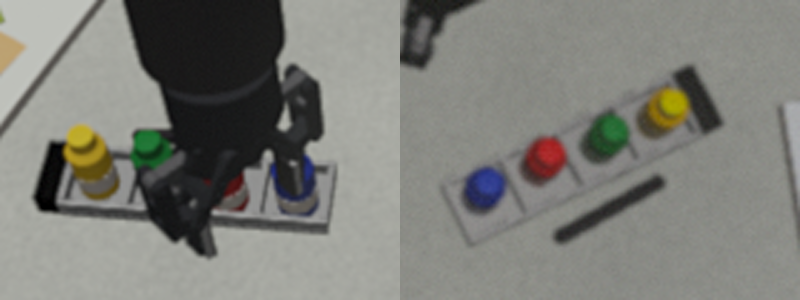

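The top view shows blue, red, green and yellow in their own compartments, with yellow by the black end. The cap heights match bottles standing on the floor, and the arm is clear.

```bash
python3 -c "
from cell import bot
print(bot.finish_job())"
```

```text
the job is handed in; nothing more can be done
None
```

All four bottles are in the painter's rack in reverse order, and the job is handed in. From the compartment farthest from the black end to the one next to it they stand blue, red, green, yellow. It took about 45 s of the 106 s allowed.

**Last checks:**
- **Position:** In the top view each cap is within about 9 mm of my estimate of its compartment's centre. Part of that is the camera looking at an angle.
- **Height:** All four caps measure about 0.089 m, the same as before the move, so the bottles stand upright on the compartment floors.
- **Arm:** It was at rest and clear of everything when I handed in. The highest force I saw in the readings was about 11 N, when setting green down.

**Problems and disagreements:**
- **Tool tilt:** The tool drifted by up to about 8° during the moves. I worked it back with short in-and-out moves before placing red and before picking green and yellow. Each bottle was set down within about 5° of upright.
- **Camera disagreement:** The scene and top cameras differ by about 5 mm in x, so I averaged them.
- **Scene view blocked:** The gripper hid the red and blue caps from the scene camera in the last check, so only the top camera confirms their final positions.

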